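Unlock the stamp case and set out the cookie stamps

ROBOT

A 6-joint arm with a two-finger parallel gripper is mounted at the origin on the work surface. World frame = base frame: x ahead of the robot, y to its left, z up, the work surface at z = 0. Lengths are in m, angles in rad, forces in N, time in s.
With the tool pointing down it reaches from about 0.375 to 0.975 m from the base axis. Payload 3.8 kg.
Tool frame: the origin (TCP) lies at the very end of the fingers, on their centre line; the grasp point (between the pads) lies 19 mm behind it; z points along the fingers, y is the line along which they close (so a half turn about z gives the same grasp; the last joint's range is limited). The gripper opens to 85 mm and grips with 20 to 120 N. Pads are 22 mm wide; open, the fingers measure 114 mm over their backs; the gripper's body (76 mm by 85 mm) begins 54 mm behind the grasp point. The pads swing forward as they close: fully open they stand 13 mm farther back than shut.
Start: joints at [1.141, 0.264, 1.604, -0, 1.274, -0.037], TCP at [0.258, 0.624, 0.231] pointing down, gripper open.
Joint ranges: [-2.63, 2.63], [-0.94, 2.18], [0.31, 2.57], [-1.31, 4.45], [0, 2.66], [-2.55, 2.55]. Speed limits (rad/s): [2.57, 2.57, 3.14, 3.14, 3.14, 3.14].

INTERFACE

Orientations are given as a rotation vector (axis times angle).
In Python, from workcell import monitor, viewer, workorder gives the robot as it stands.
- The arm moves only by the tool jog_arm, never from a script. Its argument "commands" is a list of rows, each an object with "travel": the shift along the tool's x, y, z in mm, a list of three; "rot": the turn, a rotation vector about the tool's x, y, z in degrees, a list of three; "claw": the closure in counts, from 0 (fully open) to 255 (shut). A call has exactly 5 rows; each row shifts and turns the commanded pose from where the row before left it, along the tool's axes as they then stand; what a row does not reach is not made up. A row lasts 1/10 s, in which the tool goes at most 50 mm and 8.59 degrees, less where a joint would pass 70% of its speed; a pose out of reach is approached as far as the arm can. A call is refused whole if a number of a shift passes 50 or a number of a turn 8.59, either way. A call with a gripper value outside its range is refused whole. The fingers move at their own pace and stop on an object; "force" is the grip in N (left out, the last holds). Time passes only in rows, so rows that do not move let the fingers close, or fill a call up. It gives the time, the measured TCP pose, the force, the opening and the grip force at its end, in the units of the state.
- monitor.read_state(): the state, without advancing time (a new reading comes with each control period).
- viewer.read_camera(name): name is "side" or "top"; returns a dict with "color" (384x512x3 uint8, blue, green, red), "camera_matrix" (3x3 intrinsics, pixels), "R" (3x3) and "t" (3): a world point X has camera coordinates R X + t. Camera axes: x right, y down, z forward; pixel columns grow to the right and rows downward; lengths in m; the calibration is good to about 2 mm. A picture is of the moment at which its call begins. There is no depth.
- workorder.finish_job(): hands the job in; it is judged then, once.
The state is a dict: "time": time; "q": joint angles; "joint_vel": joint speeds; "joint_torque": joint torques, N m; "tool_pos": TCP position; "tcp_rot": TCP orientation; "wrist_force": force on the tool from outside, world axes, zero at the start; "torque": the same for the moment, N m; "width": opening from 0.0 (shut) to 1.0 (fully open); "grip_force": force on a finger pad.
Only numpy, scipy, OpenCV 4.12 (cv2) and the standard library are available. Lean on these libraries where they do the work, as an engineer would, in place of code of your own. Each camera call takes 0.05 s, during which the arm holds its last target. There are 200 camera calls.

TASK

Take the flat-bladed key from its stand, turn the slotted lock on the white case a quarter turn anticlockwise until it stops, and put the key back upright in its stand. Then slide the lid out along its tracks past the lock until it is clear, lay it flat on the bare worktop, and stand every cookie stamp from the case upright on the floor of the steel tray, which stays on the worktop. Leave the other kitchen things where they are.

Things in the scene. Friction and masses are not known exactly. Their poses are not given: they have to be found in the camera images.
- case: Fixed white case, 185 x 166 mm (its x by y), 92 mm high; origin on the worktop under its centre, yaw within 0.2 rad. Inside 150 x 150 mm. Its lid runs in grooves along case y at both x sides and leaves only towards case +y: the -y end is walled (86 mm high), the +y end wall stops below the lid (74 mm). A dark lock post stands outside its (-x,+y) corner.
- case_in (a point): Centre of the inner floor of the case, 6 mm above the worktop. Closed, the underside of the lid is 76 mm above the worktop; the lips over the grooves reach in to 74 mm either side of the middle, their tops 92 mm up.
- lock (a joint): Cam lock on the case's post, turning about the vertical at case x -108, y +92 mm. 0 = locked: its tongue (12 mm wide, 58 mm from the axis to its end) lies along case +x across the lid's path. It turns anticlockwise from above to its stop at 1.571 (open): the tongue points along case +y, beside the lid's path. It stays where left (friction 0.22 N m) and starts at 0 to 0.12.
- lock_slot (a point): Centre of the bottom of the lock's slot, on its axis, 88 mm above the worktop. The slot is 8 mm wide, 10 mm deep, 36 mm long, open at both ends and on top; it runs along this point's x axis, which is also where the tongue points and which turns with the lock.
- lid: Loose aluminium lid, 160 mm (x) by 150 mm (y), 6 mm thick, 0.35 kg, origin at the centre of its underside. It closes the case with its axes along those of the case, with 2 to 3 mm of play in the grooves; it is clear of them once its origin is 160 mm or more towards case +y from the case's centre.
- lid_handle (a point): Top centre of the lid's upright black grip bar, 38 mm above the lid's underside: bar 60 mm along lid x, 16 mm thick along lid y, rising 32 mm above the lid, at the lid's centre.
- key: Loose key, 88 mm tall, 0.12 kg, upright in its stand with the blade down. Origin at the blade's lower end, z up. Blade 26 mm wide along key x, 5 mm thick along key y, 24 mm tall; above it a round shank of 16 mm, up to z = 42 mm; then a flat grey handle, 60 mm along x, 16 mm thick along y, from z = 42 to 88 mm.
- key_tip (a point): Centre of the lower end of the key's blade, the key's origin.
- key_handle (a point): Centre of the key's handle, 65 mm above its lower end.
- stand: Fixed black key stand: foot 90 x 70 mm, 10 mm thick; on it a socket 58 x 46 mm outside, 56 mm high, with an opening of 34 mm (x) by 26 mm (y) down to the foot. The key hangs in it by its handle resting on the rim, its lower end 14 mm above the worktop, key x along stand x. Origin on the worktop under its centre.
- tray: Loose stainless tray, 170 x 170 mm outside, 35 mm high, walls 4 mm, floor 4 mm, 0.9 kg; origin at the centre of its underside. All the stamps fit standing side by side.
- stamp0: Cookie stamp: round aluminium foot 62 mm across, 14 mm thick, and an upright wooden handle 22 mm across, up to 66 mm. About 0.12 kg. Origin at the centre of its underside, z up along the handle. Starts standing in the case; two to four stamps are there, the others absent.
- stamp1: Cookie stamp: round aluminium foot 62 mm across, 14 mm thick, and an upright wooden handle 22 mm across, up to 66 mm. About 0.12 kg. Origin at the centre of its underside, z up along the handle. Starts standing in the case; two to four stamps are there, the others absent.
- stamp2: Cookie stamp: round aluminium foot 62 mm across, 14 mm thick, and an upright wooden handle 22 mm across, up to 66 mm. About 0.12 kg. Origin at the centre of its underside, z up along the handle. Starts standing in the case; two to four stamps are there, the others absent.
- stamp3: Cookie stamp: round aluminium foot 62 mm across, 14 mm thick, and an upright wooden handle 22 mm across, up to 66 mm. About 0.12 kg. Origin at the centre of its underside, z up along the handle. Starts standing in the case; two to four stamps are there, the others absent.
- bottle_a: White squeeze bottle, 62 mm across, 150 mm tall, origin at its underside; not part of the job.
- bottle_b: White squeeze bottle, 62 mm across, 150 mm tall, origin at its underside; not part of the job.
- jar: Amber glass jar, 72 mm across, 110 mm tall, origin at its underside; not part of the job.
- tub: Black spice can, 86 mm across, 120 mm tall, origin at its underside; not part of the job.
- dish: Small glass bowl, 90 mm across, 38 mm high, origin at its underside; not part of the job.
- spatula: Yellow-handled spatula lying flat, 280 mm long, origin at its underside; not part of the job.
Not all that is in view belongs to the job. Leave any green or red look-alike of the stand alone.

How it is judged:
On the way, in this order (a step that is already met when the one before it is completed fails the run):
1. the lock is turned fully open with the key's blade in its slot (value of joint lock above 1.45 rad and distance between key_tip and lock_slot below 0.012 m), for 0.1 s.
2. the lid has been slid out of its tracks (y of lid in the frame of case above 0.155 m and value of joint lock above 1.4 rad), for 0.1 s.
At the end, for the whole second after the job is handed in: Every stamp present stands upright on the tray floor (within 62 mm of its middle along both tray axes, tilt < 0.15); tray and lid flat on the worktop (below 8 mm, tilt < 0.05); key upright in its stand (within 12 mm of centre, below 20 mm, tilt < 0.25); lock above 1.4 rad; all at rest (x of stamp0 in the frame of tray between -0.062 and 0.062 m and y of stamp0 in the frame of tray between -0.062 and 0.062 m and z of each of stamp0, stamp1, stamp2, stamp3 in the frame of tray below 0.012 m and angle between each of stamp0, stamp1, stamp2, stamp3's own z axis and vertical below 0.15 rad and linear speed of each of stamp0, stamp1, stamp2, stamp3, lid, key below 0.03 m/s and x of stamp1 in the frame of tray between -0.062 and 0.062 m and y of stamp1 in the frame of tray between -0.062 and 0.062 m and x of stamp2 in the frame of tray between -0.062 and 0.062 m and y of stamp2 in the frame of tray between -0.062 and 0.062 m and x of stamp3 in the frame of tray between -0.062 and 0.062 m and y of stamp3 in the frame of tray between -0.062 and 0.062 m and height (world z) of lid between -0.004 and 0.008 m and angle between each of lid, tray's own z axis and vertical below 0.05 rad and horizontal distance between key_tip and stand below 0.012 m and height (world z) of key_tip below 0.02 m and angle between key's own z axis and vertical below 0.25 rad and value of joint lock above 1.4 rad and height (world z) of tray below 0.008 m); the robot touches nothing.
It fails at once if a bystander is pushed more than 4 cm (distance of any of bottle_a, bottle_b, jar, tub, dish, spatula from where it was at the start of the episode above 0.04 m).
Of stamp0, stamp1, stamp2, stamp3 only 2 to 4 are there at a start; the rules pass over those that are not, and their reading is None.
At some moment in a run one of tray may be knocked a few centimetres aside while the robot is not near it.
It also fails if it takes over 210 s, if anything falls off the work surface, if the arm or the gripper's body presses on something with over 40 N, if the wrist force passes 120 N, or if a joint passes its speed limit or range.

## Working session

There is one attempt and no reset: what is moved stays moved. The work goes in short steps, Python scripts to look and compute and a tool call to move; the robot and the scene stay as the last step left them, time stands still between calls to the robot, and variables do not carry over. Pictures are saved under pics/ and viewed, at most 14 in all, crops included, and the job is handed in when it is done.

Besides the shell and the picture viewer there is one more tool, called after "Emit:" by a JSON object that holds its "method" and its "body", one argument or row to a line. jog_arm: Moves the arm, as the interface text tells. Its arguments: {"type":"object","properties":{"commands":{"type":"array","items":{"type":"object","properties":{"travel":{"type":"array","items":{"type":"number"}},"rot":{"type":"array","items":{"type":"number"}},"claw":{"type":"number"}}}},"force":{"type":"number"}},"required":["commands"]}

```bash
ls; mkdir -p pics; python3 - <<'E'
from workcell import monitor, viewer
import cv2,numpy as np
print(monitor.read_state())
for n in("side","top"):
    d=viewer.read_camera(n); cv2.imwrite(f"pics/{n}0.png",d["color"])
    print(n,d["camera_matrix"].tolist(),d["R"].tolist(),d["t"].tolist(), -d["R"].T@d["t"])
E
```

```text
pics
{'time': 0.0, 'q': array([ 1.14109140e+00,  2.64797986e-01,  1.60536106e+00, -1.63433886e-05,
        1.27367744e+00, -3.69014804e-02]), 'joint_vel': array([ 5.64114058e-05,  1.03354331e-03, -7.96846961e-04, -1.28248127e-03,
        2.49590470e-04, -4.88025875e-04]), 'joint_torque': array([ 1.76221645e-03, -5.15128398e+01, -3.67307174e+01,  1.29033390e-05,
        1.30183817e-02, -7.39402566e-06]), 'tool_pos': array([0.2580849 , 0.62293576, 0.22993879]), 'tcp_rot': array([-0.61294908, -3.0807016 ,  0.00343424]), 'wrist_force': array([-0.55373504, -0.57738653, -0.34919409]), 'torque': array([-0.05074746, -0.00794826, -0.02002959]), 'grip_force': 0.0, 'width': 0.998621261535254}
side [[394.7520036984871, 0.0, 255.93309422332044], [0.0, 394.7520036984871, 188.5960401872082], [0.0, 0.0, 1.0]] [[-0.9984507005604112, -0.05433416536002242, -0.011999876043263994], [-0.028316405621612153, 0.6817892422230573, -0.7310004174838627], [0.04789968395612126, -0.7295280855892656, -0.6822714947976097]] [0.4995536177700323, 0.013034030912352926, 1.5286238618792982] [0.42592814 1.13343041 1.05845895]
top [[363.20505583862206, 0.0, 260.8144346696659], [0.0, 363.20505583862206, 191.717614538931], [0.0, 0.0, 1.0]] [[0.01911709309503225, -0.9997922366529227, -0.0070725016890899415], [-0.9832391721751038, -0.01751681795043202, -0.18147697206342206], [0.18131538007574677, 0.010423272875528852, -0.9833697617532022]] [0.08821958124145893, 0.5166896450761003, 1.0475947388828553] [0.31639796 0.08633265 1.12456419]
```

View pics/top0.png

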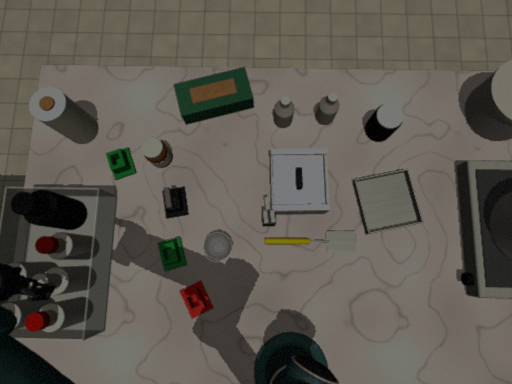

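View pics/side0.png

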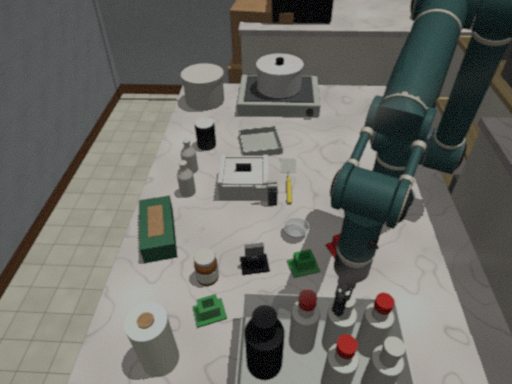

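Top: case around (299,181), lock (268,212), stand with key (175,200), tray (387,201), spatula below the case at (310,240), bowl (218,245), jar (157,152). The case yaw is near 0, and the lid leaves towards image left.

```bash
cat > h.py <<'E'
import cv2,numpy as np
from workcell import monitor, viewer
from scipy.spatial.transform import Rotation as Ro
def cam(n,save=None):
    d=viewer.read_camera(n)
    if save: cv2.imwrite(f"pics/{save}.png",d["color"])
    return d
def ray(d,u,v,z):
    r=d["R"].T@np.linalg.solve(d["camera_matrix"],[u,v,1.]); c=-d["R"].T@d["t"]
    return (c+r*(z-c[2])/r[2])[:2]
def proj(d,X):
    p=d["camera_matrix"]@(d["R"]@np.array(X,float)+d["t"]); return p[:2]/p[2]
def tri(dl,pl):
    A=np.zeros((3,3));b=np.zeros(3)
    for d,(u,v) in zip(dl,pl):
        r=d["R"].T@np.linalg.solve(d["camera_matrix"],[u,v,1.]);r/=np.linalg.norm(r);c=-d["R"].T@d["t"]
        M=np.eye(3)-np.outer(r,r);A+=M;b+=M@c
    return np.linalg.solve(A,b)
def crop(img,x0,y0,x1,y1,s,name):
    o=cv2.resize(img[y0:y1,x0:x1],None,fx=s,fy=s,interpolation=cv2.INTER_CUBIC)
    for u in range((x0+9)//10*10,x1,10):
        cv2.line(o,((u-x0)*s,0),((u-x0)*s,6 if u%50 else 16),(0,0,255),1)
    for v in range((y0+9)//10*10,y1,10):
        cv2.line(o,(0,(v-y0)*s),(6 if v%50 else 16,(v-y0)*s),(0,0,255),1)
    cv2.imwrite(f"pics/{name}.png",o)
E
python3 - <<'E'
from h import *
a=cv2.imread("pics/top0.png");b=cv2.imread("pics/side0.png")
c1=cv2.convertScaleAbs(a[170:230,150:200],alpha=1.8); 
A=cv2.convertScaleAbs(a,alpha=1.5,beta=15)
crop(A,155,135,355,255,4,"t1")
B=cv2.convertScaleAbs(b,alpha=1.3,beta=15)
crop(B,180,130,320,280,4,"s1")
E
```

```text
(no output)
```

View pics/t1.png

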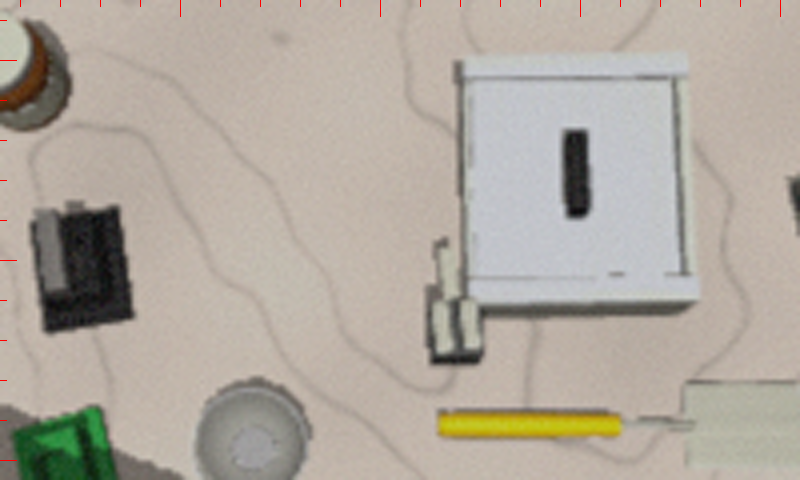

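View pics/s1.png

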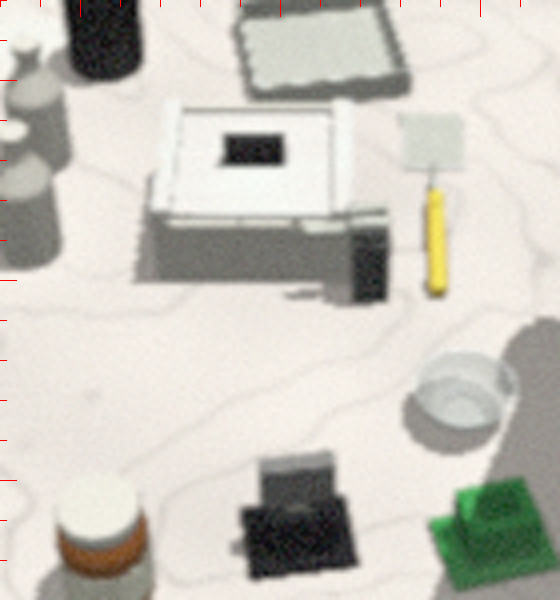

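The top crop shows the key handle top at full-image px about (168,197), the slot at (269,216), and the tongue running up (+x). The grip bar is at (299,178). The side crop shows the handle top near (254,245).

```bash
python3 - <<'E'
from h import *
T=cam("top");S=cam("side")
f=lambda x,y:(x/4+155,y/4+135)
g=lambda x,y:(x/4+180,y/4+130)
P=lambda n,c,z:print(n,z,[ray(T,*f(*p),z).round(4).tolist() for p in c])
P("keytop",[(36,210),(58,208),(68,288),(46,292),(52,250)],.102)
P("foot",[(118,207),(132,317),(46,332)],.01)
P("case",[(458,62),(690,52),(698,300),(470,306)],.092)
P("bar",[(564,130),(587,129),(590,217),(566,218),(577,173)],.114)
P("locktop",[(434,300),(480,300),(482,348),(432,348),(455,302),(457,348),(456,325)],.098)
P("tongue",[(447,248),(437,248),(457,248)],.088)
print("side keytop",[ray(S,*g(*p),.102).round(4).tolist() for p in[(260,462),(334,455),(262,470),(336,462)]])
print("side case",[ray(S,*g(*p),.092).round(4).tolist() for p in[(165,100),(352,100),(354,213),(152,213)]])
print("side bar",[ray(S,*g(*p),.114).round(4).tolist() for p in[(222,135),(285,135)]])
print("side foot",[ray(S,*g(*p),.01).round(4).tolist() for p in[(240,510),(250,577),(357,565),(342,498)]])
# tray: full res top estimates
print("tray",[ray(T,*p,.035).round(4).tolist() for p in[(353,180),(408,169),(421,221),(366,233)]])
for k in((.46,.35,.1),):print(proj(T,k),proj(S,k))
E
```

```text
keytop 0.102 [[0.5123, 0.3757], [0.5141, 0.3599], [0.4562, 0.3491], [0.4531, 0.3645], [0.4834, 0.3623]]
foot 0.01 [[0.5335, 0.3375], [0.4471, 0.3217], [0.4343, 0.3875]]
case 0.092 [[0.631, 0.074], [0.6415, -0.0971], [0.4571, -0.1002], [0.4498, 0.0627]]
bar 0.114 [[0.575, -0.0023], [0.576, -0.0188], [0.5119, -0.0208], [0.5109, -0.0038], [0.5437, -0.0116]]
locktop 0.098 [[0.4529, 0.0886], [0.4535, 0.0558], [0.4193, 0.054], [0.4186, 0.0894], [0.4517, 0.0736], [0.419, 0.0717], [0.4353, 0.0726]]
tongue 0.088 [[0.4923, 0.0798], [0.4922, 0.0871], [0.4924, 0.0726]]
side keytop [[0.5128, 0.3684], [0.4562, 0.359], [0.5106, 0.3761], [0.4544, 0.3658]]
side case [[0.6414, -0.0887], [0.4568, -0.096], [0.4496, 0.0697], [0.6336, 0.0772]]
side bar [[0.5765, -0.0101], [0.5173, -0.0125]]
side foot [[0.5338, 0.3454], [0.5204, 0.4102], [0.4363, 0.395], [0.4507, 0.3294]]
tray [[0.5588, -0.1838], [0.5964, -0.3536], [0.4366, -0.3838], [0.3977, -0.2181]]
[171.92561339 205.77919034] [262.38289342 241.84791255]
```

Emit:
{"method": "jog_arm", "body": {
  "commands": [
    {"travel": [-44, -22, 0], "rot": [0, 0, 0], "claw": 0},
    {"travel": [-44, -22, 0], "rot": [0, 0, 0], "claw": 0},
    {"travel": [-44, -22, 0], "rot": [0, 0, 0], "claw": 0},
    {"travel": [-44, -22, 0], "rot": [0, 0, 0], "claw": 0},
    {"travel": [-44, -22, 0], "rot": [0, 0, 0], "claw": 0}
  ],
  "force": 60
}}

```text
time: 0.7
tool_pos: [0.4203, 0.4362, 0.2312]
tcp_rot: [0.612, 3.081, -0.0]
wrist_force: [-0.3, 0.0, -1.0]
width: 1.0
grip_force: 0.0
```

Emit:
{"method": "jog_arm", "body": {
  "commands": [
    {"travel": [-44, -22, 0], "rot": [0, 0, 0], "claw": 0},
    {"travel": [-44, -22, 0], "rot": [0, 0, 0], "claw": 0},
    {"travel": [0, 0, 0], "rot": [0, 0, 8.5], "claw": 0},
    {"travel": [0, 0, 0], "rot": [0, 0, 8.5], "claw": 0},
    {"travel": [0, 0, 0], "rot": [0, 0, 8.5], "claw": 0}
  ]
}}

```text
time: 1.2
tool_pos: [0.4844, 0.3625, 0.231]
tcp_rot: [-1.289, -2.865, 0.001]
wrist_force: [0.3, 0.2, -0.2]
width: 0.997
grip_force: 0.0
```

Emit:
{"method": "jog_arm", "body": {
  "commands": [
    {"travel": [0, 0, 0], "rot": [0, 0, 8.5], "claw": 0},
    {"travel": [0, 0, 0], "rot": [0, 0, 8.5], "claw": 0},
    {"travel": [0, 0, 0], "rot": [0, 0, 8.5], "claw": 0},
    {"travel": [0, 0, 0], "rot": [0, 0, 8.5], "claw": 0},
    {"travel": [0, 0, 0], "rot": [0, 0, 8.5], "claw": 0}
  ]
}}

```text
time: 1.7
tool_pos: [0.4838, 0.3633, 0.231]
tcp_rot: [-2.238, -2.205, 0.001]
wrist_force: [-0.9, -0.3, -0.4]
width: 1.002
grip_force: 0.0
```

Emit:
{"method": "jog_arm", "body": {
  "commands": [
    {"travel": [0, 0, 0], "rot": [0, 0, 8.5], "claw": 0},
    {"travel": [0, 0, 0], "rot": [0, 0, 8.5], "claw": 0},
    {"travel": [0, 0, 0], "rot": [0, 0, 8.5], "claw": 0},
    {"travel": [0, 0, 0], "rot": [0, 0, 8.5], "claw": 0},
    {"travel": [0, 0, 0], "rot": [0, 0, 8.5], "claw": 0}
  ]
}}

```text
time: 2.2
tool_pos: [0.4838, 0.3633, 0.231]
tcp_rot: [2.885, 1.244, -0.001]
wrist_force: [0.2, -0.5, 0.5]
width: 1.001
grip_force: 0.0
```

Emit:
{"method": "jog_arm", "body": {
  "commands": [
    {"travel": [0, 0, 0], "rot": [0, 0, 8.5], "claw": 0},
    {"travel": [0, 0, 0], "rot": [0, 0, 8.5], "claw": 0},
    {"travel": [0, 0, 0], "rot": [0, 0, 8.5], "claw": 0},
    {"travel": [0, 0, 0], "rot": [0, 0, 8.5], "claw": 0},
    {"travel": [0, 0, 0], "rot": [0, 0, 2.1], "claw": 0}
  ]
}}

```text
time: 2.7
tool_pos: [0.4838, 0.3633, 0.231]
tcp_rot: [3.128, 0.292, -0.001]
wrist_force: [0.6, -0.3, 0.3]
width: 0.996
grip_force: 0.0
```

```bash
cat >> h.py <<'E'
def yaw(R): return np.degrees(np.arctan2(R[1,1],R[0,1]))   # of tool y
def go(x,y,z,yw=None):
    "prints tool-frame shift (mm) at present orientation, turn about tool z (deg), and small levelling"
    s=monitor.read_state();R=Ro.from_rotvec(s["tcp_rot"]).as_matrix()
    d=R.T@(np.array([x,y,z])-s["tool_pos"])*1000
    print("t",round(s["time"],2),"pos",s["tool_pos"].round(4),"yaw",yaw(R).round(2),"zax",R[:,2].round(4),"j6",np.degrees(s["q"][5]).round(1),"w",round(s["width"],3),"gf",s["grip_force"],"F",s["wrist_force"].round(1))
    print("shift mm",d.round(1),"rotz",None if yw is None else round(-(yw-yaw(R)+180)%360-180,2) if False else ((-(yw-yaw(R))+180)%360-180).round(2))
E
python3 - <<'E'
from h import *
go(.4835,.3625,.066,-79.1)
T=cam("top","top1")
# slot and tongue by row: grey profile
g=cv2.cvtColor(T["color"],cv2.COLOR_BGR2GRAY)
for v in range(194,224): print(v,g[v,258:281].tolist())
E
```

```text
t 2.7 pos [0.4838 0.3633 0.231 ] yaw -79.33 zax [-4.e-04 -3.e-04 -1.e+00] j6 113.9 w 0.996 gf 0.0 F [ 0.6 -0.3  0.3]
shift mm [ -0.4   0.7 165. ] rotz -0.23
194 [131, 132, 129, 133, 131, 130, 128, 105, 91, 117, 126, 123, 87, 102, 131, 129, 137, 142, 141, 142, 145, 141, 144]
195 [131, 130, 133, 130, 131, 105, 88, 77, 74, 114, 128, 125, 90, 100, 132, 126, 135, 143, 144, 141, 141, 141, 140]
196 [131, 130, 130, 131, 130, 96, 72, 75, 80, 116, 130, 126, 91, 103, 131, 131, 137, 142, 143, 144, 141, 142, 143]
197 [132, 132, 131, 132, 129, 95, 89, 116, 121, 128, 130, 127, 90, 99, 132, 133, 137, 141, 143, 142, 143, 141, 142]
198 [130, 130, 131, 129, 130, 95, 91, 127, 133, 130, 130, 129, 93, 88, 128, 133, 137, 141, 141, 142, 143, 140, 142]
199 [131, 130, 131, 133, 130, 97, 93, 127, 135, 132, 132, 129, 91, 83, 126, 134, 137, 143, 140, 141, 142, 141, 142]
200 [131, 132, 129, 130, 132, 123, 101, 123, 134, 130, 134, 130, 91, 86, 126, 133, 137, 142, 144, 142, 140, 140, 142]
201 [132, 131, 131, 131, 132, 130, 99, 118, 132, 136, 131, 129, 91, 84, 127, 131, 136, 142, 144, 144, 141, 143, 143]
202 [131, 1
[... 1760 characters left out ...]
, 83, 115, 132, 132, 135, 133]
218 [131, 131, 130, 88, 55, 75, 116, 130, 130, 103, 69, 53, 66, 112, 131, 130, 112, 92, 115, 133, 130, 132, 131]
219 [131, 131, 132, 88, 47, 59, 113, 134, 129, 112, 78, 53, 58, 112, 132, 130, 129, 104, 117, 132, 132, 131, 130]
220 [130, 130, 129, 90, 48, 51, 111, 133, 132, 129, 89, 55, 52, 115, 133, 131, 134, 105, 117, 132, 130, 133, 132]
221 [130, 131, 129, 93, 55, 52, 114, 134, 132, 135, 96, 56, 56, 113, 134, 134, 125, 90, 116, 132, 134, 132, 133]
222 [130, 130, 130, 122, 80, 54, 116, 134, 125, 111, 77, 54, 53, 75, 82, 84, 80, 65, 113, 132, 132, 132, 129]
223 [130, 131, 131, 130, 88, 51, 74, 84, 75, 63, 56, 53, 47, 48, 45, 49, 48, 59, 114, 132, 132, 133, 130]
```

```bash
python3 - <<'E'
from h import *
T=cam("top");g=cv2.cvtColor(T["color"],cv2.COLOR_BGR2GRAY).astype(float)
P=[]
for v in range(211,222):
    u=np.arange(266,272);w=np.clip((131-g[v,266:272])/78,0,1);c=(u*w).sum()/w.sum();P.append((c,v))
W=np.array([ray(T,*p,.098) for p in P]);k=np.polyfit(W[:,0],W[:,1],1)
print(np.degrees(np.arctan(k[0])),"resid",(W[:,1]-np.polyval(k,W[:,0])).round(4))
m=np.mean(P,axis=0);print(m,ray(T,*m,.098),ray(T,m[0],216.1,.098))
# tongue centre, rows 196-207 at z~.09
print([ray(T,*p,.088).round(4).tolist() for p in[(267.0,199.5),(267.8,206)]])
# side view of lock top
S=cam("side");gs=cv2.cvtColor(S["color"],cv2.COLOR_BGR2GRAY)
for v in range(178,192):print(v,gs[v,255:282].tolist())
print(proj(S,(.435,.073,.098)),proj(S,(.417,.071,.098)),proj(S,(.453,.075,.098)))
E
```

```text
7.997579352739481 resid [-0.0002 -0.0004 -0.0001  0.0004  0.0003  0.0004  0.0001  0.     -0.
 -0.0004 -0.0001]
[268.69003101 216.        ] [0.4359934  0.07351994] [0.4357083  0.07351561]
[[0.485, 0.079], [0.466, 0.0764]]
178 [40, 30, 28, 22, 24, 9, 12, 20, 7, 21, 25, 82, 140, 165, 162, 163, 162, 162, 161, 160, 163, 159, 163, 163, 166, 165, 162]
179 [19, 23, 12, 0, 16, 19, 2, 12, 19, 16, 26, 82, 135, 160, 161, 162, 163, 162, 165, 164, 162, 160, 164, 162, 165, 165, 167]
180 [15, 14, 9, 18, 11, 17, 11, 20, 11, 4, 21, 72, 129, 150, 159, 159, 160, 160, 162, 160, 156, 156, 160, 162, 162, 163, 162]
181 [14, 19, 9, 4, 7, 20, 5, 15, 16, 8, 24, 66, 124, 150, 155, 152, 153, 152, 146, 146, 147, 151, 156, 162, 165, 164, 163]
182 [19, 15, 14, 9, 24, 13, 17, 13, 4, 14, 9, 61, 122, 138, 131, 132, 131, 122, 116, 108, 109, 121, 150, 162, 166, 163, 166]
183 [19, 12, 1, 15, 6, 14, 10, 14, 20, 15, 20, 42, 90, 104, 103, 102, 105, 103, 106, 99, 98, 118, 149, 162, 167, 166, 166]
184 [22, 4, 7, 3, 23, 15, 11, 6, 13, 6, 13, 55, 97, 121, 126, 131, 140, 143, 144, 142, 144, 147, 152, 160, 164, 167, 168]
185 [7, 
[... 207 characters left out ...]
102, 112, 135, 159, 167, 168, 168]
187 [7, 20, 1, 8, 9, 14, 8, 16, 27, 47, 74, 83, 80, 79, 78, 73, 71, 74, 66, 61, 67, 80, 128, 158, 167, 168, 165]
188 [18, 13, 13, 19, 11, 17, 10, 24, 39, 58, 71, 75, 62, 53, 48, 55, 52, 53, 56, 45, 47, 68, 121, 156, 168, 167, 168]
189 [7, 17, 13, 26, 19, 9, 14, 43, 57, 70, 73, 71, 67, 50, 38, 33, 34, 44, 41, 37, 40, 61, 111, 146, 167, 168, 169]
190 [19, 3, 12, 16, 17, 15, 38, 66, 66, 74, 76, 74, 61, 52, 28, 43, 36, 38, 32, 38, 45, 64, 107, 146, 165, 168, 168]
191 [10, 19, 14, 26, 16, 38, 65, 73, 74, 74, 73, 68, 65, 56, 45, 38, 37, 28, 36, 44, 56, 67, 102, 144, 159, 166, 163]
[272.52726448 182.75460282] [277.51175713 182.52131623] [267.53860727 182.98808431]
```

Emit:
{"method": "jog_arm", "body": {
  "commands": [
    {"travel": [0, 0, 45], "rot": [0, 0, 0], "claw": 0},
    {"travel": [0, 0, 45], "rot": [0, 0, 0], "claw": 0},
    {"travel": [0, 0, 30], "rot": [0, 0, 0], "claw": 0},
    {"travel": [0, 0, 25], "rot": [0, 0, 0], "claw": 0},
    {"travel": [0, 0, 20], "rot": [0, 0, 0], "claw": 0}
  ]
}}

```text
time: 3.35
tool_pos: [0.4829, 0.3627, 0.064]
tcp_rot: [3.126, 0.3, -0.004]
wrist_force: [-0.2, 0.3, 1.0]
width: 1.002
grip_force: 0.0
```

Emit:
{"method": "jog_arm", "body": {
  "commands": [
    {"travel": [0, 0, 0], "rot": [0, 0, 0], "claw": 150},
    {"travel": [0, 0, 0], "rot": [0, 0, 0], "claw": 255},
    {"travel": [0, 0, 0], "rot": [0, 0, 0], "claw": 255},
    {"travel": [0, 0, 0], "rot": [0, 0, 0], "claw": 255},
    {"travel": [0, 0, 0], "rot": [0, 0, 0], "claw": 255}
  ],
  "force": 60
}}

```text
time: 3.85
tool_pos: [0.485, 0.3641, 0.068]
tcp_rot: [-3.126, -0.298, -0.004]
wrist_force: [1.2, 1.6, 0.8]
width: 0.174
grip_force: 58.3
```

Emit:
{"method": "jog_arm", "body": {
  "commands": [
    {"travel": [0, 0, -10], "rot": [0, 0, 0], "claw": 255},
    {"travel": [0, 0, -20], "rot": [0, 0, 0], "claw": 255},
    {"travel": [0, 0, -40], "rot": [0, 0, 0], "claw": 255},
    {"travel": [0, 0, -40], "rot": [0, 0, 0], "claw": 255},
    {"travel": [0, 0, -20], "rot": [0, 0, 0], "claw": 255}
  ]
}}

```text
time: 4.35
tool_pos: [0.4856, 0.3646, 0.2016]
tcp_rot: [-3.124, -0.298, -0.009]
wrist_force: [0.8, 0.5, -0.6]
width: 0.176
grip_force: 58.8
```

```bash
python3 - <<'E'
from h import *
go(.4357,.0735,.2,-82)
S=cam("side","side2");T=cam("top","top2")
a=cv2.convertScaleAbs(S["color"],alpha=1.3,beta=15);b=cv2.convertScaleAbs(T["color"],alpha=1.5,beta=15)
u,v=proj(S,monitor.read_state()["tool_pos"]).astype(int);print(u,v)
crop(a,u-50,v-50,u+50,v+70,5,"s2")
E
```

```text
t 4.35 pos [0.4856 0.3646 0.2016] yaw -79.1 zax [ 0.0054  0.0037 -1.    ] j6 113.7 w 0.176 gf 58.765960335731506 F [ 0.8  0.5 -0.6]
shift mm [-1.041e+02  2.764e+02  2.000e-01] rotz 2.9
253 223
```

View pics/s2.png

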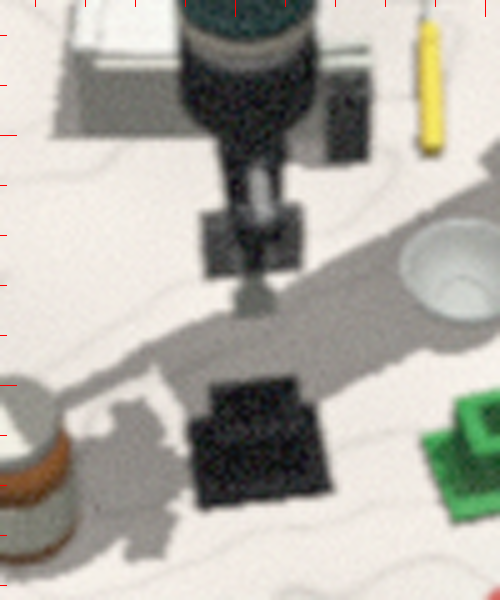

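The key is held upright; the blade tip is at about px (254,235).

Emit:
{"method": "jog_arm", "body": {
  "commands": [
    {"travel": [-17.4, 46, 0], "rot": [0, 0, 0], "claw": 255},
    {"travel": [-17.4, 46, 0], "rot": [0, 0, 0], "claw": 255},
    {"travel": [-17.4, 46, 0], "rot": [0, 0, 0], "claw": 255},
    {"travel": [-17.4, 46, 0], "rot": [0, 0, 0], "claw": 255},
    {"travel": [-17.4, 46, 0], "rot": [0, 0, 0], "claw": 255}
  ]
}}

```text
time: 4.95
tool_pos: [0.4401, 0.1192, 0.1945]
tcp_rot: [3.127, 0.3, -0.004]
wrist_force: [0.8, -0.3, -2.1]
width: 0.178
grip_force: 59.0
```

Emit:
{"method": "jog_arm", "body": {
  "commands": [
    {"travel": [-17.4, 46, 0], "rot": [0, 0, 2.9], "claw": 255},
    {"travel": [0, 0, 20], "rot": [0, 0, 0], "claw": 255},
    {"travel": [0, 0, 10], "rot": [0, 0, 0], "claw": 255},
    {"travel": [0, 0, 0], "rot": [0, 0, 0], "claw": 255},
    {"travel": [0, 0, 0], "rot": [0, 0, 0], "claw": 255}
  ]
}}

```text
time: 5.45
tool_pos: [0.4331, 0.0734, 0.1656]
tcp_rot: [-3.134, -0.221, 0.003]
wrist_force: [0.5, 0.8, -0.9]
width: 0.175
grip_force: 59.3
```

```bash
python3 - <<'E'
from h import *
go(.4357,.0735,.15,-82)
S=cam("side","side3");T=cam("top","top3")
a=cv2.convertScaleAbs(S["color"],alpha=1.3,beta=15);b=cv2.convertScaleAbs(T["color"],alpha=1.5,beta=15)
print(proj(S,(.4357,.0735,.098)),proj(S,(.4357,.0735,.118)))
o=[cv2.resize(x,None,fx=6,fy=6,interpolation=cv2.INTER_CUBIC) for x in(a[130:220,240:305],b[180:270,235:300])]
cv2.imwrite("pics/c3.png",np.hstack(o))
E
```

```text
t 5.45 pos [0.4331 0.0734 0.1656] yaw -81.92 zax [-0.0019 -0.     -1.    ] j6 88.3 w 0.175 gf 59.26195800304413 F [ 0.5  0.8 -0.9]
shift mm [ 2.6  0.3 15.6] rotz 0.08
[272.3305368  182.84194252] [272.42168687 178.70887927]
```

View pics/c3.png

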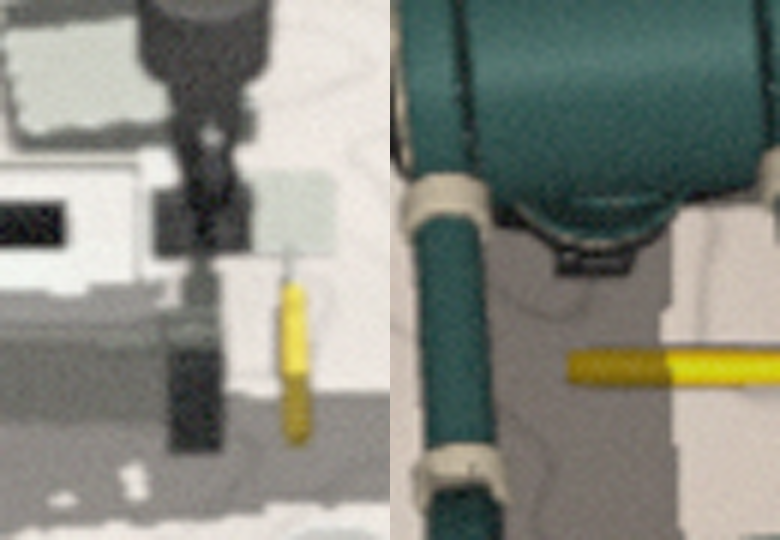

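Side: the blade hangs just above the lock and is about 1 px off in x. The arm hides the top view. Next I go down slowly, watching the force.

Emit:
{"method": "jog_arm", "body": {
  "commands": [
    {"travel": [4, 0.3, 3], "rot": [0, 0, 0], "claw": 255},
    {"travel": [0, 0, 6], "rot": [0, 0, 0], "claw": 255},
    {"travel": [0, 0, 3], "rot": [0, 0, 0], "claw": 255},
    {"travel": [0, 0, 3], "rot": [0, 0, 0], "claw": 255},
    {"travel": [0, 0, 0], "rot": [0, 0, 0], "claw": 255}
  ]
}}

```text
time: 6.05
tool_pos: [0.437, 0.0729, 0.1505]
tcp_rot: [3.134, 0.219, -0.002]
wrist_force: [-0.4, 0.6, -1.6]
width: 0.179
grip_force: 59.3
```

Emit:
{"method": "jog_arm", "body": {
  "commands": [
    {"travel": [0, 0, 2], "rot": [0, 0, 0], "claw": 255},
    {"travel": [0, 0, 2], "rot": [0, 0, 0], "claw": 255},
    {"travel": [0, 0, 0], "rot": [0, 0, 0], "claw": 255},
    {"travel": [0, 0, 0], "rot": [0, 0, 0], "claw": 255},
    {"travel": [0, 0, 0], "rot": [0, 0, 0], "claw": 255}
  ]
}}

```text
time: 6.55
tool_pos: [0.4377, 0.0729, 0.1474]
tcp_rot: [3.134, 0.219, 0.0]
wrist_force: [0.2, 0.5, -1.2]
width: 0.184
grip_force: 59.3
```

Emit:
{"method": "jog_arm", "body": {
  "commands": [
    {"travel": [0, 0, 2], "rot": [0, 0, 0], "claw": 255},
    {"travel": [0, 0, 2], "rot": [0, 0, 0], "claw": 255},
    {"travel": [0, 0, 0], "rot": [0, 0, 0], "claw": 255},
    {"travel": [0, 0, 0], "rot": [0, 0, 0], "claw": 255},
    {"travel": [0, 0, 0], "rot": [0, 0, 0], "claw": 255}
  ]
}}

```text
time: 7.05
tool_pos: [0.4376, 0.0729, 0.1433]
tcp_rot: [-3.134, -0.219, 0.0]
wrist_force: [0.1, -0.2, -1.1]
width: 0.176
grip_force: 59.3
```

```bash
python3 - <<'E'
from h import *
go(.4357,.0735,.141,-82)
S=cam("side","side4")
a=cv2.convertScaleAbs(S["color"],alpha=1.3,beta=15)
crop(a,245,140,300,215,8,"c4")
E
```

```text
t 7.05 pos [0.4376 0.0729 0.1433] yaw -82.0 zax [-0.  0. -1.] j6 88.2 w 0.176 gf 59.287689328193665 F [ 0.1 -0.2 -1.1]
shift mm [-1.8 -0.8  2.3] rotz -0.0
```

View pics/c4.png

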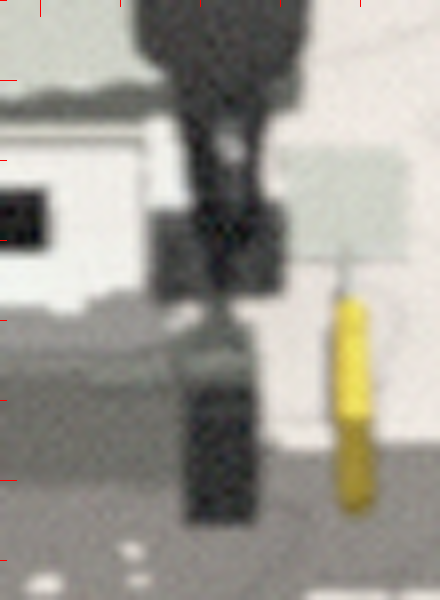

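The blade is down in the slot with no side force. I'll seat it, centre it on the axis and turn.

Emit:
{"method": "jog_arm", "body": {
  "commands": [
    {"travel": [-1.8, -0.4, 1], "rot": [0, 0, 0], "claw": 255},
    {"travel": [0, 0, 1], "rot": [0, 0, -4], "claw": 255},
    {"travel": [0, 0, 0], "rot": [0, 0, -8], "claw": 255},
    {"travel": [0, 0, 0], "rot": [0, 0, -8], "claw": 255},
    {"travel": [0, 0, 0], "rot": [0, 0, 0], "claw": 255}
  ],
  "force": 110
}}

```text
time: 7.6
tool_pos: [0.4361, 0.0724, 0.142]
tcp_rot: [3.047, 0.76, 0.001]
wrist_force: [-1.4, -2.7, 4.0]
width: 0.174
grip_force: 108.2
```

```bash
python3 - <<'E'
from h import *
go(.4357,.0735,.141,0);print(monitor.read_state()["torque"])
E
```

```text
t 7.6 pos [0.4361 0.0724 0.142 ] yaw -61.97 zax [ 7.0e-04 -1.5e-03 -1.0e+00] j6 68.3 w 0.174 gf 108.16922664642334 F [-1.4 -2.7  4. ]
shift mm [ 0.2 -1.2  1. ] rotz -61.97
[-0.77628474  0.25828101 -0.0795313 ]
```

Emit:
{"method": "jog_arm", "body": {
  "commands": [
    {"travel": [0, 0, 0], "rot": [0, 0, -8], "claw": 255},
    {"travel": [0, 0, 0], "rot": [0, 0, -8], "claw": 255},
    {"travel": [0, 0, 0], "rot": [0, 0, -8], "claw": 255},
    {"travel": [0, 0, 0], "rot": [0, 0, -8], "claw": 255},
    {"travel": [0, 0, 0], "rot": [0, 0, -8], "claw": 255}
  ]
}}

```text
time: 8.1
tool_pos: [0.4356, 0.0724, 0.142]
tcp_rot: [2.602, 1.758, -0.002]
wrist_force: [-3.2, -3.7, 5.6]
width: 0.172
grip_force: 108.6
```

Emit:
{"method": "jog_arm", "body": {
  "commands": [
    {"travel": [0, 0, 0], "rot": [0, 0, -8], "claw": 255},
    {"travel": [0, 0, 0], "rot": [0, 0, -8], "claw": 255},
    {"travel": [0, 0, 0], "rot": [0, 0, -6], "claw": 255},
    {"travel": [0, 0, 0], "rot": [0, 0, 0], "claw": 255},
    {"travel": [0, 0, 0], "rot": [0, 0, 0], "claw": 255}
  ]
}}

```text
time: 8.6
tool_pos: [0.4354, 0.0723, 0.142]
tcp_rot: [2.225, 2.217, -0.003]
wrist_force: [-3.7, -4.5, 6.8]
width: 0.174
grip_force: 108.6
```

```bash
python3 - <<'E'
from h import *
go(.4357,.0735,.141,6);print(monitor.read_state()["torque"])
T=cam("top","top5")
crop(cv2.convertScaleAbs(T["color"],alpha=1.5,beta=15),230,160,310,230,8,"c5")
E
```

```text
t 8.6 pos [0.4354 0.0723 0.142 ] yaw -0.2 zax [-9.0e-04 -1.7e-03 -1.0e+00] j6 6.5 w 0.174 gf 108.59182834625244 F [-3.7 -4.5  6.8]
shift mm [1.2 0.3 1. ] rotz -6.2
[-0.89984937  0.73450365 -0.07556885]
```

View pics/c5.png

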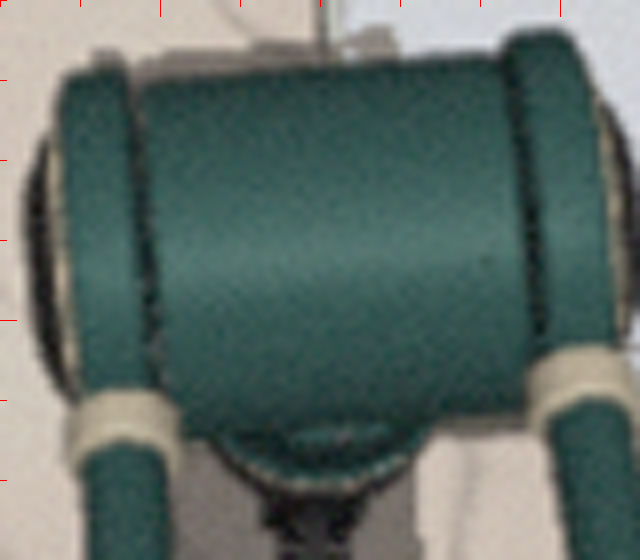

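The arm hides it; I keep turning towards the stop, reading torque.

Emit:
{"method": "jog_arm", "body": {
  "commands": [
    {"travel": [0.6, 0, 0], "rot": [0, 0, -3], "claw": 255},
    {"travel": [0, 0, 0], "rot": [0, 0, -2], "claw": 255},
    {"travel": [0, 0, 0], "rot": [0, 0, -2], "claw": 255},
    {"travel": [0, 0, 0], "rot": [0, 0, 0], "claw": 255},
    {"travel": [0, 0, 0], "rot": [0, 0, 0], "claw": 255}
  ]
}}

```text
time: 9.15
tool_pos: [0.4353, 0.0724, 0.1419]
tcp_rot: [2.085, 2.349, -0.004]
wrist_force: [-3.9, -6.5, 6.8]
width: 0.173
grip_force: 108.7
```

```bash
python3 - <<'E'
from h import *
go(.4357,.0735,.141,6);print(monitor.read_state()["torque"])
S=cam("side","side6")
crop(cv2.convertScaleAbs(S["color"],alpha=1.3,beta=15),235,140,310,215,8,"c6")
E
```

```text
t 9.15 pos [0.4353 0.0724 0.1419] yaw 6.8 zax [-0.0011 -0.0027 -1.    ] j6 -0.4 w 0.173 gf 108.67143988609314 F [-3.9 -6.5  6.8]
shift mm [1.1 0.5 0.9] rotz 0.8
[-1.23387488  0.73573248 -0.23321482]
```

View pics/c6.png

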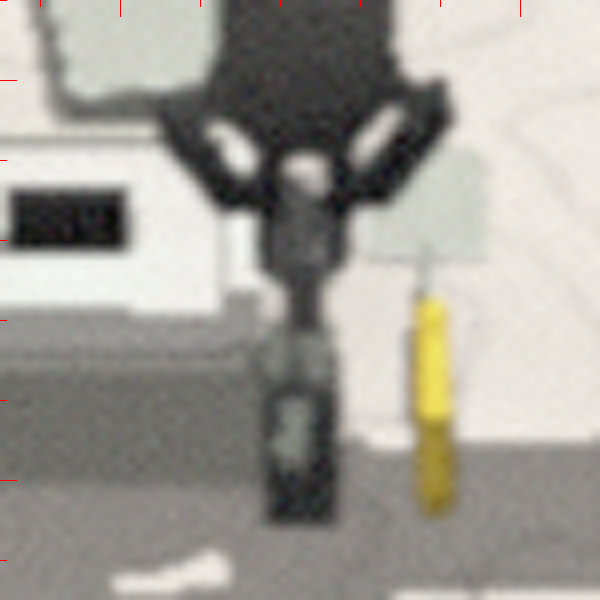

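The tongue now points towards the side camera (+y), about at the stop. I'll give it a bit more to make sure.

Emit:
{"method": "jog_arm", "body": {
  "commands": [
    {"travel": [0, 0, 0], "rot": [0, 0, -2], "claw": 255},
    {"travel": [0, 0, 0], "rot": [0, 0, -1.5], "claw": 255},
    {"travel": [0, 0, 0], "rot": [0, 0, 0], "claw": 255},
    {"travel": [0, 0, 0], "rot": [0, 0, 0], "claw": 255},
    {"travel": [0, 0, 0], "rot": [0, 0, 0], "claw": 255}
  ]
}}

```text
time: 9.7
tool_pos: [0.4353, 0.0723, 0.142]
tcp_rot: [2.013, 2.411, -0.004]
wrist_force: [-3.9, -5.6, 6.2]
width: 0.171
grip_force: 108.7
```

```bash
python3 - <<'E'
from h import *
go(.4357,.0735,.141,6);print(monitor.read_state()["torque"])
E
```

```text
t 9.7 pos [0.4353 0.0723 0.142 ] yaw 10.3 zax [-0.0011 -0.0028 -1.    ] j6 -3.9 w 0.171 gf 108.68393898010254 F [-3.9 -5.6  6.2]
shift mm [1.1 0.6 1. ] rotz 4.3
[-1.20581076  0.74739678 -0.16030826]
```

Emit:
{"method": "jog_arm", "body": {
  "commands": [
    {"travel": [0, 0, 0], "rot": [0, 0, -2], "claw": 255},
    {"travel": [0, 0, 0], "rot": [0, 0, -2], "claw": 255},
    {"travel": [0, 0, 0], "rot": [0, 0, 0], "claw": 255},
    {"travel": [0, 0, 0], "rot": [0, 0, 0], "claw": 255},
    {"travel": [0, 0, 0], "rot": [0, 0, 0], "claw": 255}
  ]
}}

```text
time: 10.2
tool_pos: [0.4353, 0.0723, 0.142]
tcp_rot: [1.93, 2.478, -0.004]
wrist_force: [-3.8, -6.0, 6.9]
width: 0.172
grip_force: 109.0
```

```bash
python3 - <<'E'
from h import *
go(.4357,.0735,.141,6);print(monitor.read_state()["torque"])
E
```

```text
t 10.2 pos [0.4353 0.0723 0.142 ] yaw 14.18 zax [-0.0012 -0.0026 -1.    ] j6 -7.8 w 0.172 gf 108.95223140716553 F [-3.8 -6.   6.9]
shift mm [1.1 0.7 1. ] rotz 8.18
[-1.39887365  0.82463741 -0.85938143]
```

Torque has jumped to 0.86 N m: the lock is at its stop. I back off within the slack and lift.

Emit:
{"method": "jog_arm", "body": {
  "commands": [
    {"travel": [0, 0, 0], "rot": [0, 0, 4], "claw": 255},
    {"travel": [0, 0, 0], "rot": [0, 0, 4], "claw": 255},
    {"travel": [0, 0, -3], "rot": [0, 0, 0], "claw": 255},
    {"travel": [0, 0, -5], "rot": [0, 0, 0], "claw": 255},
    {"travel": [0, 0, -10], "rot": [0, 0, 0], "claw": 255}
  ]
}}

```text
time: 10.7
tool_pos: [0.435, 0.0738, 0.1589]
tcp_rot: [-2.091, -2.343, 0.002]
wrist_force: [0.4, 0.7, -1.9]
width: 0.174
grip_force: 107.4
```

Emit:
{"method": "jog_arm", "body": {
  "commands": [
    {"travel": [0, 0, -20], "rot": [0, 0, 0], "claw": 255},
    {"travel": [0, 0, -20], "rot": [0, 0, 8.5], "claw": 255},
    {"travel": [0, 0, 0], "rot": [0, 0, 8.5], "claw": 255},
    {"travel": [0, 0, 0], "rot": [0, 0, 8.5], "claw": 255},
    {"travel": [0, 0, 0], "rot": [0, 0, 8.5], "claw": 255}
  ]
}}

```text
time: 11.2
tool_pos: [0.4362, 0.0739, 0.2003]
tcp_rot: [2.69, 1.621, 0.002]
wrist_force: [-0.4, 0.3, -1.3]
width: 0.171
grip_force: 107.5
```

Emit:
{"method": "jog_arm", "body": {
  "commands": [
    {"travel": [0, 0, 0], "rot": [0, 0, 8.5], "claw": 255},
    {"travel": [0, 0, 0], "rot": [0, 0, 8.5], "claw": 255},
    {"travel": [0, 0, 0], "rot": [0, 0, 8.5], "claw": 255},
    {"travel": [0, 0, 0], "rot": [0, 0, 8.5], "claw": 255},
    {"travel": [0, 0, 0], "rot": [0, 0, 8.5], "claw": 255}
  ]
}}

```text
time: 11.7
tool_pos: [0.436, 0.0739, 0.2]
tcp_rot: [-3.095, -0.536, -0.001]
wrist_force: [-0.3, -0.2, -2.0]
width: 0.172
grip_force: 107.5
```

```bash
python3 - <<'E'
from h import *
go(.4850,.3641,.2,-79.1);print(monitor.read_state()["torque"])
E
```

```text
t 11.7 pos [0.436  0.0739 0.2   ] yaw -70.35 zax [ 7.e-04  4.e-04 -1.e+00] j6 76.7 w 0.172 gf 107.50709652900696 F [-0.3 -0.2 -2. ]
shift mm [ 1.438e+02 -2.568e+02  1.000e-01] rotz 8.75
[-0.02615599 -0.03036608 -0.011095  ]
```

Emit:
{"method": "jog_arm", "body": {
  "commands": [
    {"travel": [24, -42.8, 0], "rot": [0, 0, 0], "claw": 255},
    {"travel": [24, -42.8, 0], "rot": [0, 0, 0], "claw": 255},
    {"travel": [24, -42.8, 0], "rot": [0, 0, 0], "claw": 255},
    {"travel": [24, -42.8, 0], "rot": [0, 0, 0], "claw": 255},
    {"travel": [24, -42.8, 0], "rot": [0, 0, 0], "claw": 255}
  ]
}}

```text
time: 12.2
tool_pos: [0.4756, 0.3182, 0.2001]
tcp_rot: [-3.093, -0.546, -0.002]
wrist_force: [1.5, -1.4, -0.8]
width: 0.171
grip_force: 107.8
```

Emit:
{"method": "jog_arm", "body": {
  "commands": [
    {"travel": [24, -42.8, 0], "rot": [0, 0, 0], "claw": 255},
    {"travel": [0, 0, 0], "rot": [0, 0, 8.5], "claw": 255},
    {"travel": [0, 0, 40], "rot": [0, 0, 0], "claw": 255},
    {"travel": [0, 0, 30], "rot": [0, 0, 0], "claw": 255},
    {"travel": [0, 0, 0], "rot": [0, 0, 0], "claw": 255}
  ]
}}

```text
time: 12.7
tool_pos: [0.4797, 0.3623, 0.1243]
tcp_rot: [3.121, 0.315, -0.014]
wrist_force: [-1.3, -0.5, -1.8]
width: 0.171
grip_force: 107.9
```

```bash
python3 - <<'E'
from h import *
go(.4850,.3641,.068,-79.1);print(monitor.read_state()["torque"])
E
```

```text
t 12.7 pos [0.4797 0.3623 0.1243] yaw -78.47 zax [-0.0084 -0.0056 -0.9999] j6 113.1 w 0.171 gf 107.85135984420776 F [-1.3 -0.5 -1.8]
shift mm [ 6.1 -0.9 56.3] rotz 0.63
[-0.04820538  0.02200212  0.0069292 ]
```

Emit:
{"method": "jog_arm", "body": {
  "commands": [
    {"travel": [0, 0, 0], "rot": [0, 0, 0.6], "claw": 255},
    {"travel": [0, 0, 0], "rot": [0, 0, 0], "claw": 255},
    {"travel": [0, 0, 0], "rot": [0, 0, 0], "claw": 255},
    {"travel": [0, 0, 0], "rot": [0, 0, 0], "claw": 255},
    {"travel": [0, 0, 0], "rot": [0, 0, 0], "claw": 255}
  ]
}}

```text
time: 13.2
tool_pos: [0.4839, 0.3645, 0.1305]
tcp_rot: [-3.126, -0.298, -0.003]
wrist_force: [-0.1, 0.3, -2.2]
width: 0.168
grip_force: 107.8
```

```bash
python3 - <<'E'
from h import *
go(.4850,.3641,.068,-79.1)
E
```

```text
t 13.2 pos [0.4839 0.3645 0.1305] yaw -79.12 zax [ 0.0015  0.0011 -1.    ] j6 113.8 w 0.168 gf 107.84888863563538 F [-0.1  0.3 -2.2]
shift mm [ 0.9  0.7 62.5] rotz -0.02
```

Emit:
{"method": "jog_arm", "body": {
  "commands": [
    {"travel": [1, 0.7, 10], "rot": [0, 0, 0], "claw": 255},
    {"travel": [0, 0, 12], "rot": [0, 0, 0], "claw": 255},
    {"travel": [0, 0, 12], "rot": [0, 0, 0], "claw": 255},
    {"travel": [0, 0, 0], "rot": [0, 0, 0], "claw": 255},
    {"travel": [0, 0, 0], "rot": [0, 0, 0], "claw": 255}
  ]
}}

```text
time: 13.7
tool_pos: [0.4837, 0.3632, 0.0939]
tcp_rot: [3.126, 0.298, -0.003]
wrist_force: [-0.4, 0.5, -0.2]
width: 0.173
grip_force: 107.9
```

Emit:
{"method": "jog_arm", "body": {
  "commands": [
    {"travel": [0, 0, 10], "rot": [0, 0, 0], "claw": 255},
    {"travel": [0, 0, 10], "rot": [0, 0, 0], "claw": 255},
    {"travel": [0, 0, 7], "rot": [0, 0, 0], "claw": 255},
    {"travel": [0, 0, 0], "rot": [0, 0, 0], "claw": 255},
    {"travel": [0, 0, 0], "rot": [0, 0, 0], "claw": 255}
  ]
}}

```text
time: 14.2
tool_pos: [0.4844, 0.3638, 0.0682]
tcp_rot: [-3.127, -0.298, -0.0]
wrist_force: [-0.2, -0.3, 0.1]
width: 0.173
grip_force: 108.4
```

Emit:
{"method": "jog_arm", "body": {
  "commands": [
    {"travel": [0, 0, 0], "rot": [0, 0, 0], "claw": 180},
    {"travel": [0, 0, 0], "rot": [0, 0, 0], "claw": 100},
    {"travel": [0, 0, 0], "rot": [0, 0, 0], "claw": 0},
    {"travel": [0, 0, 0], "rot": [0, 0, 0], "claw": 0},
    {"travel": [0, 0, 0], "rot": [0, 0, 0], "claw": 0}
  ]
}}

```text
time: 14.7
tool_pos: [0.4844, 0.3637, 0.0683]
tcp_rot: [-3.127, -0.298, -0.0]
wrist_force: [0.4, -0.1, 0.3]
width: 0.951
grip_force: 0.0
```

Emit:
{"method": "jog_arm", "body": {
  "commands": [
    {"travel": [0, 0, -20], "rot": [0, 0, 0], "claw": 0},
    {"travel": [0, 0, -40], "rot": [0, 0, 0], "claw": 0},
    {"travel": [0, 0, -50], "rot": [0, 0, 0], "claw": 0},
    {"travel": [0, 0, -50], "rot": [0, 0, 0], "claw": 0},
    {"travel": [0, 0, 0], "rot": [0, 0, 0], "claw": 0}
  ]
}}

```text
time: 15.2
tool_pos: [0.4888, 0.3668, 0.2383]
tcp_rot: [-3.119, -0.297, -0.022]
wrist_force: [1.1, 0.2, 1.1]
width: 1.0
grip_force: 0.0
```

```bash
python3 - <<'E'
from h import *
S=cam("side","side7");T=cam("top","top7")
a=cv2.convertScaleAbs(S["color"],alpha=1.3,beta=15);b=cv2.convertScaleAbs(T["color"],alpha=1.5,beta=15)
o=[cv2.resize(x,(390,585),interpolation=cv2.INTER_CUBIC) for x in(a[160:280,205:285],b[165:285,240:320])]
cv2.imwrite("pics/c7.png",np.hstack(o))
go(.5437,-.0116,.2,88)
E
```

```text
t 15.3 pos [0.4855 0.3645 0.2308] yaw -79.11 zax [ 0.004   0.0028 -1.    ] j6 113.7 w 0.997 gf 0.0 F [-0.1 -0.2 -0.8]
shift mm [-14.1 380.4  30. ] rotz -167.11
```

View pics/c7.png

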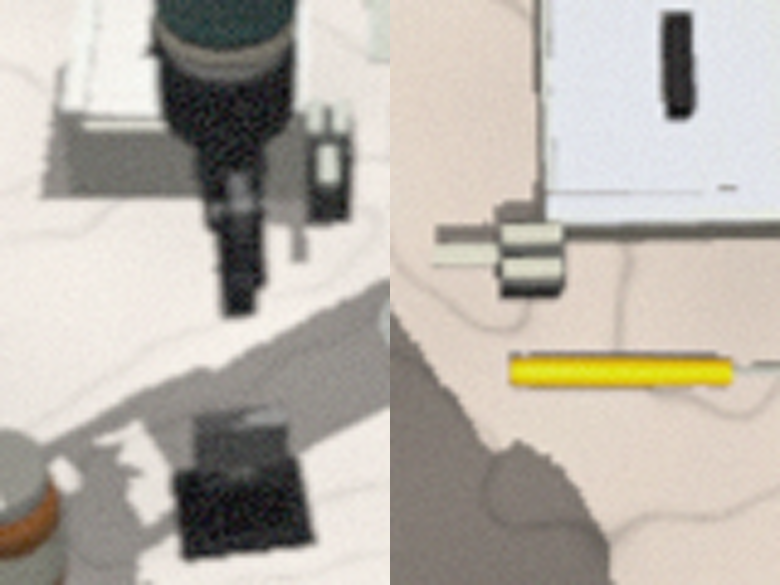

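The key is back in its stand and the lock is open, tongue along +y; the lid bar is at about px (299,178). Now the lid: I move above the bar.

Emit:
{"method": "jog_arm", "body": {
  "commands": [
    {"travel": [-1.8, 47.5, 0], "rot": [0, 0, 0], "claw": 0},
    {"travel": [-1.8, 47.5, 0], "rot": [0, 0, 0], "claw": 0},
    {"travel": [-1.8, 47.5, 0], "rot": [0, 0, 0], "claw": 0},
    {"travel": [-1.8, 47.5, 0], "rot": [0, 0, 0], "claw": 0},
    {"travel": [-1.8, 47.5, 0], "rot": [0, 0, 0], "claw": 0}
  ]
}}

```text
time: 15.8
tool_pos: [0.5188, 0.1268, 0.2256]
tcp_rot: [3.127, 0.299, -0.007]
wrist_force: [0.5, 0.7, 0.4]
width: 0.998
grip_force: 0.0
```

Emit:
{"method": "jog_arm", "body": {
  "commands": [
    {"travel": [-1.8, 47.5, 0], "rot": [0, 0, 0], "claw": 0},
    {"travel": [-1.8, 47.5, 0], "rot": [0, 0, 0], "claw": 0},
    {"travel": [-1.8, 47.5, 0], "rot": [0, 0, 0], "claw": 0},
    {"travel": [0, 0, 20], "rot": [0, 0, 8.3], "claw": 0},
    {"travel": [0, 0, 20], "rot": [0, 0, 0], "claw": 0}
  ]
}}

```text
time: 16.3
tool_pos: [0.5412, -0.0142, 0.186]
tcp_rot: [-3.141, -0.06, 0.004]
wrist_force: [-0.0, -0.1, -0.5]
width: 0.997
grip_force: 0.0
```

Emit:
{"method": "jog_arm", "body": {
  "commands": [
    {"travel": [0, 0, 20], "rot": [0, 0, 0], "claw": 0},
    {"travel": [0, 0, 20], "rot": [0, 0, 0], "claw": 0},
    {"travel": [0, 0, 0], "rot": [0, 0, 0], "claw": 0},
    {"travel": [0, 0, 0], "rot": [0, 0, 0], "claw": 0},
    {"travel": [0, 0, 0], "rot": [0, 0, 0], "claw": 0}
  ]
}}

```text
time: 16.8
tool_pos: [0.5424, -0.0121, 0.1487]
tcp_rot: [3.141, 0.071, 0.001]
wrist_force: [0.5, -0.1, -0.1]
width: 1.0
grip_force: 0.0
```

```bash
python3 - <<'E'
from h import *
go(.5437,-.0116,.089,-87.4)
E
```

```text
t 16.8 pos [ 0.5424 -0.0121  0.1487] yaw -87.4 zax [ 3.e-04 -0.e+00 -1.e+00] j6 83.5 w 1.0 gf 0.0 F [ 0.5 -0.1 -0.1]
shift mm [ 1.3 -0.4 59.7] rotz 0.0
```

Emit:
{"method": "jog_arm", "body": {
  "commands": [
    {"travel": [1.3, -0.4, 20], "rot": [0, 0, 0], "claw": 0},
    {"travel": [0, 0, 20], "rot": [0, 0, 0], "claw": 0},
    {"travel": [0, 0, 12], "rot": [0, 0, 0], "claw": 0},
    {"travel": [0, 0, 8], "rot": [0, 0, 0], "claw": 0},
    {"travel": [0, 0, 0], "rot": [0, 0, 0], "claw": 0}
  ]
}}

```text
time: 17.3
tool_pos: [0.5429, -0.0116, 0.0876]
tcp_rot: [-3.141, -0.071, 0.002]
wrist_force: [0.3, 0.4, 0.2]
width: 1.001
grip_force: 0.0
```

Emit:
{"method": "jog_arm", "body": {
  "commands": [
    {"travel": [0, 0, 0], "rot": [0, 0, 0], "claw": 150},
    {"travel": [0, 0, 0], "rot": [0, 0, 0], "claw": 255},
    {"travel": [0, 0, 0], "rot": [0, 0, 0], "claw": 255},
    {"travel": [0, 0, 0], "rot": [0, 0, 0], "claw": 255},
    {"travel": [0, 0, 0], "rot": [0, 0, 0], "claw": 255}
  ],
  "force": 80
}}

```text
time: 17.8
tool_pos: [0.544, -0.0121, 0.0892]
tcp_rot: [3.14, 0.071, 0.002]
wrist_force: [3.6, 0.2, -2.0]
width: 0.172
grip_force: 78.3
```

Emit:
{"method": "jog_arm", "body": {
  "commands": [
    {"travel": [0, -5, 0], "rot": [0, 0, 0], "claw": 255},
    {"travel": [0, -10, 0], "rot": [0, 0, 0], "claw": 255},
    {"travel": [0, -10, 0], "rot": [0, 0, 0], "claw": 255},
    {"travel": [0, -5, 0], "rot": [0, 0, 0], "claw": 255},
    {"travel": [0, 0, 0], "rot": [0, 0, 0], "claw": 255}
  ]
}}

```text
time: 18.3
tool_pos: [0.5428, 0.0188, 0.0891]
tcp_rot: [3.141, 0.072, 0.003]
wrist_force: [-0.0, -0.9, 6.1]
width: 0.17
grip_force: 79.6
```

Emit:
{"method": "jog_arm", "body": {
  "commands": [
    {"travel": [0, -14, 0], "rot": [0, 0, 0], "claw": 255},
    {"travel": [0, -14, 0], "rot": [0, 0, 0], "claw": 255},
    {"travel": [0, -14, 0], "rot": [0, 0, 0], "claw": 255},
    {"travel": [0, -14, 0], "rot": [0, 0, 0], "claw": 255},
    {"travel": [0, 0, 0], "rot": [0, 0, 0], "claw": 255}
  ]
}}

```text
time: 18.8
tool_pos: [0.5401, 0.0758, 0.0891]
tcp_rot: [-3.14, -0.073, -0.002]
wrist_force: [-0.4, 1.1, 5.7]
width: 0.169
grip_force: 79.7
```

Emit:
{"method": "jog_arm", "body": {
  "commands": [
    {"travel": [0, -14, 0], "rot": [0, 0, 0], "claw": 255},
    {"travel": [0, -14, 0], "rot": [0, 0, 0], "claw": 255},
    {"travel": [0, -14, 0], "rot": [0, 0, 0], "claw": 255},
    {"travel": [0, -14, 0], "rot": [0, 0, 0], "claw": 255},
    {"travel": [0, 0, 0], "rot": [0, 0, 0], "claw": 255}
  ]
}}

```text
time: 19.3
tool_pos: [0.537, 0.1318, 0.0887]
tcp_rot: [-3.14, -0.073, -0.001]
wrist_force: [-1.4, 2.8, 5.3]
width: 0.177
grip_force: 79.6
```

Emit:
{"method": "jog_arm", "body": {
  "commands": [
    {"travel": [0, -14, 0], "rot": [0, 0, 0], "claw": 255},
    {"travel": [0, -14, 0], "rot": [0, 0, 0], "claw": 255},
    {"travel": [0, -14, 0], "rot": [0, 0, 0], "claw": 255},
    {"travel": [0, 0, 0], "rot": [0, 0, 0], "claw": 255},
    {"travel": [0, 0, 0], "rot": [0, 0, 0], "claw": 255}
  ]
}}

```text
time: 19.8
tool_pos: [0.5342, 0.1728, 0.0874]
tcp_rot: [3.14, 0.073, -0.003]
wrist_force: [-0.9, 0.3, -5.3]
width: 0.17
grip_force: 78.5
```

```bash
python3 - <<'E'
from h import *
go(.575,.208,.09,-87.4)
T=cam("top","top8")
print("lock slot tongue px",proj(T,(.4331,.1335,.09)))
cv2.imwrite("pics/c8.png",cv2.resize(cv2.convertScaleAbs(T["color"],alpha=1.5,beta=15)[60:280,140:430],None,fx=2.5,fy=2.5,interpolation=cv2.INTER_CUBIC))
E
```

```text
t 19.8 pos [0.5342 0.1728 0.0874] yaw -87.33 zax [-1.8e-03 -3.0e-04 -1.0e+00] j6 102.7 w 0.17 gf 78.46681952476501 F [-0.9  0.3 -5.3]
shift mm [ 42.4 -33.3  -2.7] rotz 0.07
lock slot tongue px [247.6673175  216.94851422]
```

View pics/c8.png

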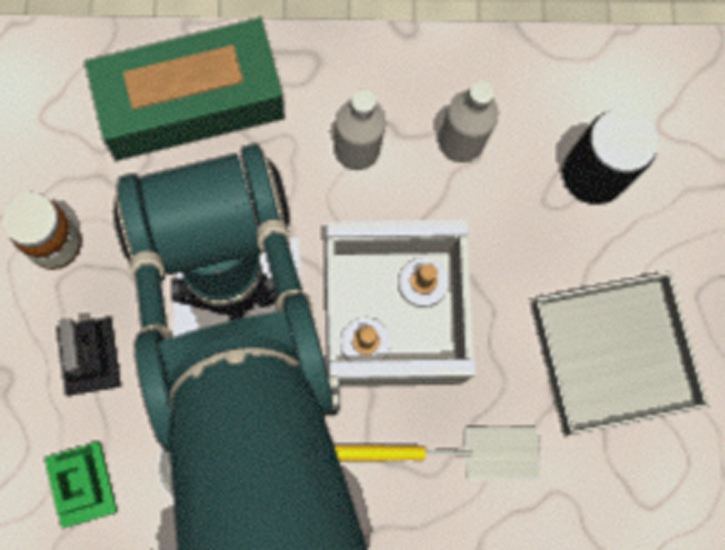

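The picture shows the case open with two stamps at about px (288,189) and (309,170), and the lid fully out under the hand. The tray is at (387,201). I lay the lid down.

Emit:
{"method": "jog_arm", "body": {
  "commands": [
    {"travel": [12, -16, 0], "rot": [0, 0, 0], "claw": 255},
    {"travel": [13, -17, 0], "rot": [0, 0, 0], "claw": 255},
    {"travel": [0, 0, 10], "rot": [0, 0, 0], "claw": 255},
    {"travel": [0, 0, 20], "rot": [0, 0, 0], "claw": 255},
    {"travel": [0, 0, 20], "rot": [0, 0, 0], "claw": 255}
  ]
}}

```text
time: 20.35
tool_pos: [0.5585, 0.2057, 0.0376]
tcp_rot: [3.141, 0.071, 0.0]
wrist_force: [-0.1, -0.7, -4.2]
width: 0.173
grip_force: 78.8
```

Emit:
{"method": "jog_arm", "body": {
  "commands": [
    {"travel": [0, 0, 10], "rot": [0, 0, 0], "claw": 255},
    {"travel": [0, 0, 6], "rot": [0, 0, 0], "claw": 255},
    {"travel": [0, 0, 4], "rot": [0, 0, 0], "claw": 255},
    {"travel": [0, 0, 0], "rot": [0, 0, 0], "claw": 255},
    {"travel": [0, 0, 0], "rot": [0, 0, 0], "claw": 255}
  ]
}}

```text
time: 20.85
tool_pos: [0.5593, 0.2064, 0.0191]
tcp_rot: [-3.14, -0.071, -0.002]
wrist_force: [0.6, 0.1, -2.9]
width: 0.169
grip_force: 78.7
```

```bash
python3 - <<'E'
from h import *
go(.56,.208,.0135,-87.4)
E
```

```text
t 20.85 pos [0.5593 0.2064 0.0191] yaw -87.41 zax [ 1.4e-03  4.0e-04 -1.0e+00] j6 105.3 w 0.169 gf 78.71080756187439 F [ 0.6  0.1 -2.9]
shift mm [ 0.8 -1.6  5.6] rotz -0.01
```

Emit:
{"method": "jog_arm", "body": {
  "commands": [
    {"travel": [0, 0, 2], "rot": [0, 0, 0], "claw": 255},
    {"travel": [0, 0, 2], "rot": [0, 0, 0], "claw": 255},
    {"travel": [0, 0, 0], "rot": [0, 0, 0], "claw": 255},
    {"travel": [0, 0, 0], "rot": [0, 0, 0], "claw": 255},
    {"travel": [0, 0, 0], "rot": [0, 0, 0], "claw": 255}
  ]
}}

```text
time: 21.35
tool_pos: [0.5585, 0.2063, 0.0143]
tcp_rot: [-3.141, -0.071, -0.0]
wrist_force: [-0.8, 0.1, -3.7]
width: 0.17
grip_force: 78.7
```

Emit:
{"method": "jog_arm", "body": {
  "commands": [
    {"travel": [0, 0, 1], "rot": [0, 0, 0], "claw": 255},
    {"travel": [0, 0, 1], "rot": [0, 0, 0], "claw": 255},
    {"travel": [0, 0, 0], "rot": [0, 0, 0], "claw": 255},
    {"travel": [0, 0, 0], "rot": [0, 0, 0], "claw": 255},
    {"travel": [0, 0, 0], "rot": [0, 0, 0], "claw": 255}
  ]
}}

```text
time: 21.85
tool_pos: [0.5587, 0.2063, 0.0132]
tcp_rot: [-3.141, -0.071, -0.001]
wrist_force: [-3.8, -1.0, 6.3]
width: 0.171
grip_force: 80.0
```

The lid is on the worktop (contact). I release it and measure the stamps and tray.

Emit:
{"method": "jog_arm", "body": {
  "commands": [
    {"travel": [0, 0, 0], "rot": [0, 0, 0], "claw": 150},
    {"travel": [0, 0, 0], "rot": [0, 0, 0], "claw": 0},
    {"travel": [0, 0, 0], "rot": [0, 0, 0], "claw": 0},
    {"travel": [0, 0, 0], "rot": [0, 0, 0], "claw": 0},
    {"travel": [0, 0, 0], "rot": [0, 0, 0], "claw": 0}
  ]
}}

```text
time: 22.35
tool_pos: [0.5586, 0.2062, 0.0122]
tcp_rot: [-3.141, -0.071, -0.0]
wrist_force: [0.2, 0.8, -0.6]
width: 0.99
grip_force: 0.0
```

Emit:
{"method": "jog_arm", "body": {
  "commands": [
    {"travel": [0, 0, -20], "rot": [0, 0, 0], "claw": 0},
    {"travel": [0, 0, -50], "rot": [0, 0, 0], "claw": 0},
    {"travel": [0, 0, -50], "rot": [0, 0, 0], "claw": 0},
    {"travel": [0, 0, -50], "rot": [0, 0, 0], "claw": 0},
    {"travel": [0, 0, -20], "rot": [0, 0, 0], "claw": 0}
  ]
}}

```text
time: 22.85
tool_pos: [0.5616, 0.2072, 0.209]
tcp_rot: [-3.138, -0.071, -0.015]
wrist_force: [0.4, 0.6, 1.1]
width: 1.001
grip_force: 0.0
```

```bash
cat >> h.py <<'E'
def stamps(T,win=(255,150,345,235),z=.072,name=None):
    x0,y0,x1,y1=win;c=T["color"][y0:y1,x0:x1]
    h=cv2.cvtColor(c,cv2.COLOR_BGR2HSV)
    m=cv2.inRange(h,(5,70,60),(22,255,255))
    n,l,st,ce=cv2.connectedComponentsWithStats(m)
    for i in range(1,n):
        if st[i,4]<15: continue
        ys,xs=np.where(l==i);p=[(u+x0,v+y0) for u,v in zip(xs,ys)]
        # top disc = end farthest from camera nadir; print centroid and enclosing box
        print("blob",st[i].tolist(),(ce[i]+[x0,y0]).round(1),"ray at z",ray(T,*(ce[i]+[x0,y0]),z-.02).round(4),
              "toppx",None)
def tray(T):
    g=cv2.cvtColor(T["color"],cv2.COLOR_BGR2GRAY)
E
python3 - <<'E'
from h import *
T=cam("top","top9")
stamps(T)
o=[cv2.resize(cv2.convertScaleAbs(x,alpha=1.5,beta=15),None,fx=6,fy=6,interpolation=cv2.INTER_CUBIC) for x in(T["color"][155:245,263:328],T["color"][155:245,348:413])]
cv2.imwrite("pics/c9.png",np.hstack(o))
go(.56,-.1,.2,-87.4)
E
```

```text
blob [49, 16, 11, 12, 83] [309.7 171.1] ray at z [ 0.5803 -0.0493] toppx None
blob [26, 40, 11, 12, 87] [286.1 195.7] ray at z [0.5032 0.0216] toppx None
t 22.9 pos [0.5626 0.2075 0.211 ] yaw -87.4 zax [ 0.0121  0.0039 -0.9999] j6 105.3 w 1.004 gf 0.0 F [0.1 0.3 2. ]
shift mm [-16.6 307.1   9.8] rotz -0.0
```

View pics/c9.png

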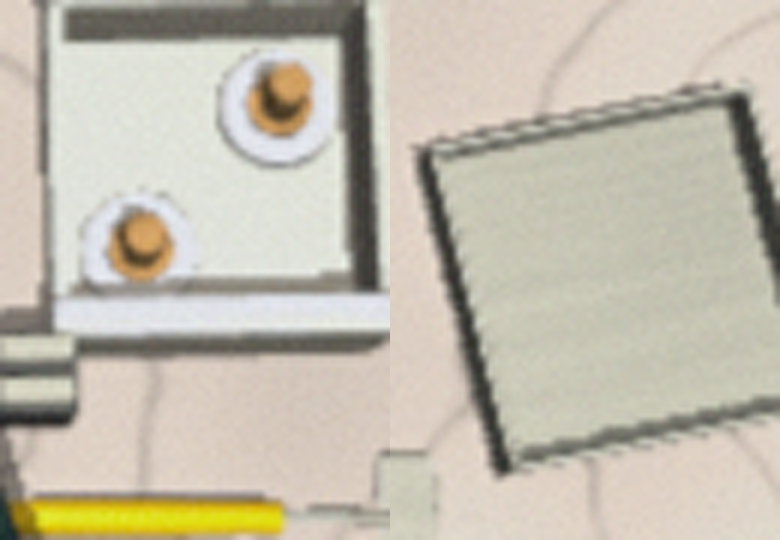

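Stamp A: top (311.5,168.7), foot (308.8,173). Stamp B: top (287.5,193.3), foot (286.2,196). Tray rim corners: (352.7,179.7), (407.2,169.7), (366.3,233.3).

```bash
python3 - <<'E'
from h import *
T=cam("top")
for n,t,f in(("A",(311.5,168.7),(308.8,173)),("B",(287.5,193.3),(286.2,196))):
    print(n,ray(T,*t,.072).round(4),ray(T,*f,.02).round(4))
c=[ray(T,*p,.035) for p in((352.7,179.7),(407.2,169.7),(366.3,233.3))]
e1=c[1]-c[0];e2=c[2]-c[0];m=(c[1]+c[2])/2
print("tray",m,np.linalg.norm(e1),np.linalg.norm(e2),np.degrees(np.arctan2(-e1[0],e1[1])),np.degrees(np.arctan2(e2[1],e2[0])))
go(.5803,-.0493,.2,-45)
E
```

```text
A [ 0.5829 -0.0521] [ 0.5821 -0.0505]
B [0.5071 0.0189] [0.508  0.0195]
tray [ 0.49551335 -0.28500776] 0.1716484324176815 0.1668416632172469 -168.42811950982875 -167.50349768082984
t 22.95 pos [0.5616 0.2073 0.2079] yaw -87.4 zax [ 0.0094  0.003  -1.    ] j6 105.3 w 1.001 gf 0.0 F [0.9 0.  0.4]
shift mm [  7.  257.2   7.2] rotz -42.4
```

Emit:
{"method": "jog_arm", "body": {
  "commands": [
    {"travel": [1.5, 43, 0], "rot": [0, 0, 0], "claw": 150},
    {"travel": [1.5, 43, 0], "rot": [0, 0, 0], "claw": 150},
    {"travel": [1.5, 43, 0], "rot": [0, 0, 0], "claw": 150},
    {"travel": [1.5, 43, 0], "rot": [0, 0, 0], "claw": 150},
    {"travel": [1.5, 43, 0], "rot": [0, 0, 0], "claw": 150}
  ]
}}

```text
time: 23.45
tool_pos: [0.5743, -0.0097, 0.1998]
tcp_rot: [-3.14, -0.072, 0.005]
wrist_force: [0.1, 0.3, -0.2]
width: 0.412
grip_force: 0.0
```

Emit:
{"method": "jog_arm", "body": {
  "commands": [
    {"travel": [1.5, 43, 0], "rot": [0, 0, -7], "claw": 150},
    {"travel": [0, 0, 0], "rot": [0, 0, -8.5], "claw": 150},
    {"travel": [0, 0, 0], "rot": [0, 0, -8.5], "claw": 150},
    {"travel": [0, 0, 0], "rot": [0, 0, -8.5], "claw": 150},
    {"travel": [0, 0, 0], "rot": [0, 0, -8.5], "claw": 150}
  ]
}}

```text
time: 23.95
tool_pos: [0.5778, -0.0513, 0.1996]
tcp_rot: [-2.912, -1.174, 0.005]
wrist_force: [1.0, 0.5, -0.9]
width: 0.413
grip_force: 0.0
```

Emit:
{"method": "jog_arm", "body": {
  "commands": [
    {"travel": [0, 0, 0], "rot": [0, 0, -1.4], "claw": 150},
    {"travel": [0, 0, 0], "rot": [0, 0, 0], "claw": 150},
    {"travel": [0, 0, 0], "rot": [0, 0, 0], "claw": 150},
    {"travel": [0, 0, 0], "rot": [0, 0, 0], "claw": 150},
    {"travel": [0, 0, 0], "rot": [0, 0, 0], "claw": 150}
  ]
}}

```text
time: 24.45
tool_pos: [0.5792, -0.051, 0.2022]
tcp_rot: [-2.903, -1.201, 0.0]
wrist_force: [-0.5, -0.1, 0.1]
width: 0.41
grip_force: 0.0
```

```bash
python3 - <<'E'
from h import *
go(.5825,-.051,.042,-45)
E
```

```text
t 24.45 pos [ 0.5792 -0.051   0.2022] yaw -45.05 zax [-0.  0. -1.] j6 37.6 w 0.41 gf 0.0 F [-0.5 -0.1  0.1]
shift mm [  2.4   2.3 160.2] rotz -0.05
```

Emit:
{"method": "jog_arm", "body": {
  "commands": [
    {"travel": [2.4, 2.3, 30], "rot": [0, 0, 0], "claw": 150},
    {"travel": [0, 0, 35], "rot": [0, 0, 0], "claw": 150},
    {"travel": [0, 0, 25], "rot": [0, 0, 0], "claw": 150},
    {"travel": [0, 0, 20], "rot": [0, 0, 0], "claw": 150},
    {"travel": [0, 0, 15], "rot": [0, 0, 0], "claw": 150}
  ]
}}

```text
time: 24.95
tool_pos: [0.5817, -0.0509, 0.0757]
tcp_rot: [-2.902, -1.201, 0.002]
wrist_force: [-0.2, -0.4, -1.0]
width: 0.413
grip_force: 0.0
```

Emit:
{"method": "jog_arm", "body": {
  "commands": [
    {"travel": [0, 0, 10], "rot": [0, 0, 0], "claw": 150},
    {"travel": [0, 0, 10], "rot": [0, 0, 0], "claw": 150},
    {"travel": [0, 0, 10], "rot": [0, 0, 0], "claw": 150},
    {"travel": [0, 0, 5], "rot": [0, 0, 0], "claw": 150},
    {"travel": [0, 0, 0], "rot": [0, 0, 0], "claw": 150}
  ]
}}

```text
time: 25.45
tool_pos: [0.5831, -0.0511, 0.0442]
tcp_rot: [2.902, 1.202, 0.001]
wrist_force: [-6.6, 0.1, 9.7]
width: 0.413
grip_force: 0.0
```

Emit:
{"method": "jog_arm", "body": {
  "commands": [
    {"travel": [0, 0, 0], "rot": [0, 0, 0], "claw": 200},
    {"travel": [0, 0, 0], "rot": [0, 0, 0], "claw": 255},
    {"travel": [0, 0, 0], "rot": [0, 0, 0], "claw": 255},
    {"travel": [0, 0, 0], "rot": [0, 0, 0], "claw": 255},
    {"travel": [0, 0, 0], "rot": [0, 0, 0], "claw": 255}
  ],
  "force": 50
}}

```text
time: 25.95
tool_pos: [0.5839, -0.0513, 0.0438]
tcp_rot: [2.901, 1.201, 0.003]
wrist_force: [-1.0, -1.1, 6.5]
width: 0.24
grip_force: 48.6
```

Emit:
{"method": "jog_arm", "body": {
  "commands": [
    {"travel": [0, 0, -10], "rot": [0, 0, 0], "claw": 255},
    {"travel": [0, 0, -30], "rot": [0, 0, 0], "claw": 255},
    {"travel": [0, 0, -40], "rot": [0, 0, 0], "claw": 255},
    {"travel": [0, 0, -40], "rot": [0, 0, 0], "claw": 255},
    {"travel": [0, 0, -20], "rot": [0, 0, 0], "claw": 255}
  ]
}}

```text
time: 26.45
tool_pos: [0.5845, -0.0512, 0.1868]
tcp_rot: [2.9, 1.201, 0.008]
wrist_force: [1.1, -0.4, -0.5]
width: 0.24
grip_force: 49.1
```

```bash
python3 - <<'E'
from h import *
T=cam("top","top10");S=cam("side","side10")
g=cv2.cvtColor(T["color"],cv2.COLOR_BGR2GRAY)
g0=cv2.cvtColor(cv2.imread("pics/top9.png"),cv2.COLOR_BGR2GRAY)
print("tray diff",cv2.absdiff(g,g0)[160:245,350:430].mean())
go(.534,-.277,.19,-45)
a,b=[cv2.resize(cv2.convertScaleAbs(x,alpha=1.4,beta=15),(390,390)) for x in(S["color"][110:240,170:300],T["color"][120:250,300:430])]
cv2.imwrite("pics/c10.png",np.hstack([a,b]))
E
```

```text
tray diff 35.92485294117647
t 26.55 pos [ 0.5854 -0.0514  0.187 ] yaw -45.01 zax [ 0.0084 -0.001  -1.    ] j6 37.6 w 0.239 gf 49.09070670604706 F [ 0.5 -0.8  0.2]
shift mm [-195.8  123.2   -3.2] rotz -0.01
```

View pics/c10.png

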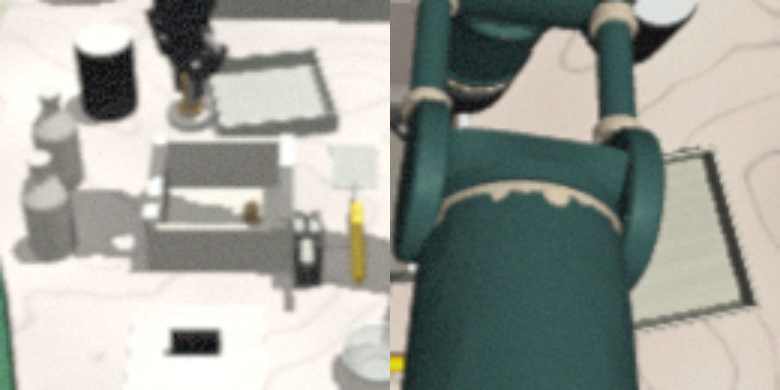

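The stamp is held upright, one stamp is left in the case, the lid lies flat, and the tray has not moved. On to the tray.

Emit:
{"method": "jog_arm", "body": {
  "commands": [
    {"travel": [-35, 22, 0], "rot": [0, 0, 0], "claw": 255},
    {"travel": [-40, 25, 0], "rot": [0, 0, 0], "claw": 255},
    {"travel": [-40, 25, 0], "rot": [0, 0, 0], "claw": 255},
    {"travel": [-40, 25, 0], "rot": [0, 0, 0], "claw": 255},
    {"travel": [-40, 25, 0], "rot": [0, 0, 0], "claw": 255}
  ]
}}

```text
time: 27.05
tool_pos: [0.529, -0.276, 0.1798]
tcp_rot: [-2.9, -1.201, 0.003]
wrist_force: [1.3, -0.5, -1.8]
width: 0.242
grip_force: 49.2
```

Emit:
{"method": "jog_arm", "body": {
  "commands": [
    {"travel": [0, 0, 0], "rot": [0, 0, 0], "claw": 255},
    {"travel": [0, 0, 0], "rot": [0, 0, 0], "claw": 255},
    {"travel": [0, 0, 0], "rot": [0, 0, 0], "claw": 255},
    {"travel": [0, 0, 0], "rot": [0, 0, 0], "claw": 255},
    {"travel": [0, 0, 0], "rot": [0, 0, 0], "claw": 255}
  ]
}}

```text
time: 27.55
tool_pos: [0.5311, -0.2738, 0.1819]
tcp_rot: [-2.901, -1.205, 0.0]
wrist_force: [0.5, 0.0, -0.3]
width: 0.241
grip_force: 49.2
```

```bash
python3 - <<'E'
from h import *
go(.534,-.277,.044,-45)
E
```

```text
t 27.55 pos [ 0.5311 -0.2738  0.1819] yaw -44.89 zax [-4.e-04  4.e-04 -1.e+00] j6 15.2 w 0.241 gf 49.202646017074585 F [ 0.5  0.  -0.3]
shift mm [ -0.2   4.4 137.9] rotz 0.11
```

Emit:
{"method": "jog_arm", "body": {
  "commands": [
    {"travel": [0, 4, 30], "rot": [0, 0, 0], "claw": 255},
    {"travel": [0, 0, 40], "rot": [0, 0, 0], "claw": 255},
    {"travel": [0, 0, 30], "rot": [0, 0, 0], "claw": 255},
    {"travel": [0, 0, 20], "rot": [0, 0, 0], "claw": 255},
    {"travel": [0, 0, 10], "rot": [0, 0, 0], "claw": 255}
  ]
}}

```text
time: 28.05
tool_pos: [0.5325, -0.2761, 0.0498]
tcp_rot: [-2.899, -1.203, 0.004]
wrist_force: [-0.5, -0.3, -1.5]
width: 0.243
grip_force: 49.3
```

Emit:
{"method": "jog_arm", "body": {
  "commands": [
    {"travel": [0, 0, 3], "rot": [0, 0, 0], "claw": 255},
    {"travel": [0, 0, 3], "rot": [0, 0, 0], "claw": 255},
    {"travel": [0, 0, 0], "rot": [0, 0, 0], "claw": 255},
    {"travel": [0, 0, 0], "rot": [0, 0, 0], "claw": 255},
    {"travel": [0, 0, 0], "rot": [0, 0, 0], "claw": 255}
  ]
}}

```text
time: 28.55
tool_pos: [0.5345, -0.2785, 0.0475]
tcp_rot: [2.901, 1.201, 0.002]
wrist_force: [0.0, -0.1, -1.7]
width: 0.243
grip_force: 49.3
```

Emit:
{"method": "jog_arm", "body": {
  "commands": [
    {"travel": [0, 0, 2], "rot": [0, 0, 0], "claw": 255},
    {"travel": [0, 0, 2], "rot": [0, 0, 0], "claw": 255},
    {"travel": [0, 0, 0.8], "rot": [0, 0, 0], "claw": 255},
    {"travel": [0, 0, 0], "rot": [0, 0, 0], "claw": 255},
    {"travel": [0, 0, 0], "rot": [0, 0, 0], "claw": 255}
  ]
}}

```text
time: 29.05
tool_pos: [0.5338, -0.2782, 0.0418]
tcp_rot: [2.902, 1.202, -0.0]
wrist_force: [-1.8, 0.3, 4.1]
width: 0.243
grip_force: 49.7
```

Emit:
{"method": "jog_arm", "body": {
  "commands": [
    {"travel": [0, 0, 0], "rot": [0, 0, 0], "claw": 200},
    {"travel": [0, 0, 0], "rot": [0, 0, 0], "claw": 150},
    {"travel": [0, 0, 0], "rot": [0, 0, 0], "claw": 150},
    {"travel": [0, 0, 0], "rot": [0, 0, 0], "claw": 150},
    {"travel": [0, 0, 0], "rot": [0, 0, 0], "claw": 150}
  ]
}}

```text
time: 29.55
tool_pos: [0.5336, -0.2779, 0.0413]
tcp_rot: [-2.902, -1.202, 0.0]
wrist_force: [1.0, -0.6, 0.6]
width: 0.409
grip_force: 0.0
```

Emit:
{"method": "jog_arm", "body": {
  "commands": [
    {"travel": [0, 0, -10], "rot": [0, 0, 0], "claw": 150},
    {"travel": [0, 0, -40], "rot": [0, 0, 0], "claw": 150},
    {"travel": [0, 0, -50], "rot": [0, 0, 0], "claw": 150},
    {"travel": [0, 0, -50], "rot": [0, 0, 0], "claw": 150},
    {"travel": [0, 0, 0], "rot": [0, 0, 0], "claw": 150}
  ]
}}

```text
time: 30.05
tool_pos: [0.5389, -0.2809, 0.2021]
tcp_rot: [2.89, 1.197, 0.016]
wrist_force: [1.4, -0.3, 0.7]
width: 0.412
grip_force: 0.0
```

```bash
python3 - <<'E'
from h import *
go(.5075,.019,.19,-45)
E
```

```text
t 30.05 pos [ 0.5389 -0.2809  0.2021] yaw -45.0 zax [ 0.0149 -0.0085 -0.9999] j6 15.1 w 0.412 gf 0.0 F [ 1.4 -0.3  0.7]
shift mm [ 189.8 -234.5    9.1] rotz -0.0
```

Emit:
{"method": "jog_arm", "body": {
  "commands": [
    {"travel": [27.3, -32.7, 0], "rot": [0, 0, 0], "claw": 150},
    {"travel": [27.3, -32.7, 0], "rot": [0, 0, 0], "claw": 150},
    {"travel": [27.3, -32.7, 0], "rot": [0, 0, 0], "claw": 150},
    {"travel": [27.3, -32.7, 0], "rot": [0, 0, 0], "claw": 150},
    {"travel": [27.3, -32.7, 0], "rot": [0, 0, 0], "claw": 150}
  ]
}}

```text
time: 30.55
tool_pos: [0.5142, -0.0644, 0.1919]
tcp_rot: [2.902, 1.201, 0.001]
wrist_force: [0.2, -0.4, -0.3]
width: 0.41
grip_force: 0.0
```

Emit:
{"method": "jog_arm", "body": {
  "commands": [
    {"travel": [27.3, -32.7, 0], "rot": [0, 0, 0], "claw": 150},
    {"travel": [27.3, -32.7, 0], "rot": [0, 0, 0], "claw": 150},
    {"travel": [0, 0, 0], "rot": [0, 0, 0], "claw": 150},
    {"travel": [0, 0, 0], "rot": [0, 0, 0], "claw": 150},
    {"travel": [0, 0, 0], "rot": [0, 0, 0], "claw": 150}
  ]
}}

```text
time: 31.05
tool_pos: [0.5071, 0.0182, 0.1917]
tcp_rot: [2.902, 1.202, 0.0]
wrist_force: [-0.5, -0.4, -0.2]
width: 0.411
grip_force: 0.0
```

```bash
python3 - <<'E'
from h import *
go(.5075,.019,.044,-45)
E
```

```text
t 31.05 pos [0.5071 0.0182 0.1917] yaw -45.02 zax [ 3.e-04 -6.e-04 -1.e+00] j6 44.3 w 0.411 gf 0.0 F [-0.5 -0.4 -0.2]
shift mm [  0.8  -0.4 147.7] rotz -0.02
```

Emit:
{"method": "jog_arm", "body": {
  "commands": [
    {"travel": [0.8, -0.4, 30], "rot": [0, 0, 0], "claw": 150},
    {"travel": [0, 0, 35], "rot": [0, 0, 0], "claw": 150},
    {"travel": [0, 0, 25], "rot": [0, 0, 0], "claw": 150},
    {"travel": [0, 0, 15], "rot": [0, 0, 0], "claw": 150},
    {"travel": [0, 0, 10], "rot": [0, 0, 0], "claw": 150}
  ]
}}

```text
time: 31.55
tool_pos: [0.5064, 0.0182, 0.0747]
tcp_rot: [-2.903, -1.198, 0.004]
wrist_force: [0.1, 0.2, 0.3]
width: 0.416
grip_force: 0.0
```

Emit:
{"method": "jog_arm", "body": {
  "commands": [
    {"travel": [0, 0, 10], "rot": [0, 0, 0], "claw": 150},
    {"travel": [0, 0, 10], "rot": [0, 0, 0], "claw": 150},
    {"travel": [0, 0, 9], "rot": [0, 0, 0], "claw": 150},
    {"travel": [0, 0, 0], "rot": [0, 0, 0], "claw": 150},
    {"travel": [0, 0, 0], "rot": [0, 0, 0], "claw": 150}
  ]
}}

```text
time: 32.05
tool_pos: [0.5074, 0.0198, 0.0476]
tcp_rot: [2.902, 1.202, 0.0]
wrist_force: [0.0, 0.7, -0.5]
width: 0.409
grip_force: 0.0
```

Emit:
{"method": "jog_arm", "body": {
  "commands": [
    {"travel": [0, 0, 0], "rot": [0, 0, 0], "claw": 200},
    {"travel": [0, 0, 0], "rot": [0, 0, 0], "claw": 255},
    {"travel": [0, 0, 0], "rot": [0, 0, 0], "claw": 255},
    {"travel": [0, 0, 0], "rot": [0, 0, 0], "claw": 255},
    {"travel": [0, 0, 0], "rot": [0, 0, 0], "claw": 255}
  ],
  "force": 50
}}

```text
time: 32.55
tool_pos: [0.508, 0.0198, 0.0481]
tcp_rot: [2.902, 1.202, 0.002]
wrist_force: [0.4, -1.2, 3.3]
width: 0.237
grip_force: 49.1
```

Emit:
{"method": "jog_arm", "body": {
  "commands": [
    {"travel": [0, 0, -10], "rot": [0, 0, 0], "claw": 255},
    {"travel": [0, 0, -30], "rot": [0, 0, 0], "claw": 255},
    {"travel": [0, 0, -40], "rot": [0, 0, 0], "claw": 255},
    {"travel": [0, 0, -40], "rot": [0, 0, 0], "claw": 255},
    {"travel": [0, 0, -20], "rot": [0, 0, 0], "claw": 255}
  ]
}}

```text
time: 33.05
tool_pos: [0.5087, 0.0199, 0.1916]
tcp_rot: [2.901, 1.201, 0.007]
wrist_force: [0.4, 0.6, -0.9]
width: 0.242
grip_force: 52.6
```

```bash
python3 - <<'E'
from h import *
T=cam("top","top11")
g=cv2.cvtColor(T["color"],cv2.COLOR_BGR2GRAY);g0=cv2.cvtColor(cv2.imread("pics/top9.png"),cv2.COLOR_BGR2GRAY)
print("diff",[[int(cv2.absdiff(g,g0)[y:y+10,x:x+10].mean()) for x in range(345,435,10)] for y in range(160,245,10)])
stamps(T,(345,160,430,240),.07);stamps(T)
o=[cv2.resize(cv2.convertScaleAbs(x,alpha=1.5,beta=15),None,fx=5,fy=5,interpolation=cv2.INTER_CUBIC) for x in(T["color"][145:250,300:430],)]
cv2.imwrite("pics/c11.png",o[0])
go(.457,-.293,.19,-45)
E
```

```text
diff [[1, 1, 1, 1, 1, 1, 1, 1, 1], [1, 1, 1, 1, 1, 1, 1, 1, 1], [1, 1, 7, 35, 10, 1, 1, 1, 1], [5, 1, 8, 28, 14, 1, 1, 1, 1], [11, 1, 1, 2, 1, 1, 1, 1, 1], [68, 1, 1, 1, 1, 1, 1, 1, 1], [85, 3, 1, 1, 1, 1, 1, 1, 1], [69, 6, 1, 1, 1, 1, 1, 1, 1], [73, 6, 1, 1, 1, 1, 1, 1, 1]]
blob [33, 24, 14, 11, 81] [384.3 188.7] ray at z [ 0.5302 -0.2731] toppx None
blob [32, 39, 8, 4, 19] [291.1 190.8] ray at z [0.5185 0.0068] toppx None
t 33.1 pos [0.5103 0.0199 0.1942] yaw -45.0 zax [ 0.0089  0.     -1.    ] j6 44.4 w 0.239 gf 52.554166316986084 F [ 1.6 -0.6  1.2]
shift mm [-258.9  183.6    3.8] rotz -0.0
```

View pics/c11.png

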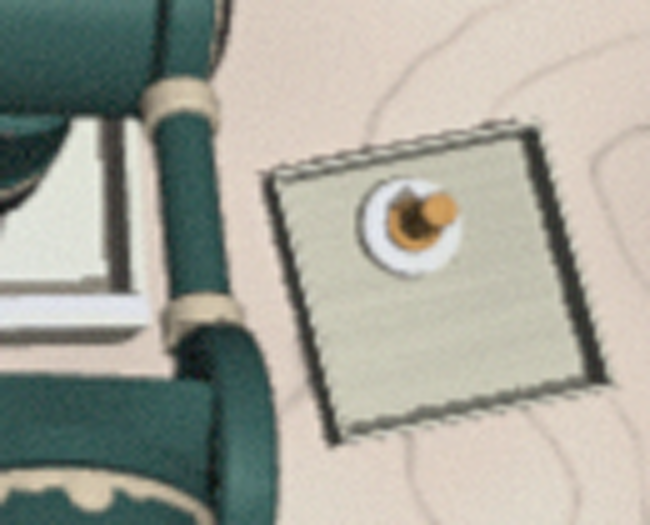

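The tray is unmoved and stamp A stands at about px (382,190). Stamp B goes to the near half.

Emit:
{"method": "jog_arm", "body": {
  "commands": [
    {"travel": [-36.8, 26.3, 0], "rot": [0, 0, 0], "claw": 255},
    {"travel": [-36.8, 26.3, 0], "rot": [0, 0, 0], "claw": 255},
    {"travel": [-36.8, 26.3, 0], "rot": [0, 0, 0], "claw": 255},
    {"travel": [-36.8, 26.3, 0], "rot": [0, 0, 0], "claw": 255},
    {"travel": [-36.8, 26.3, 0], "rot": [0, 0, 0], "claw": 255}
  ]
}}

```text
time: 33.6
tool_pos: [0.4687, -0.2043, 0.1864]
tcp_rot: [-2.901, -1.202, 0.002]
wrist_force: [0.7, -0.5, -1.1]
width: 0.238
grip_force: 52.5
```

Emit:
{"method": "jog_arm", "body": {
  "commands": [
    {"travel": [-36.8, 26.3, 0], "rot": [0, 0, 0], "claw": 255},
    {"travel": [-36.8, 26.3, 0], "rot": [0, 0, 0], "claw": 255},
    {"travel": [0, 0, 0], "rot": [0, 0, 0], "claw": 255},
    {"travel": [0, 0, 0], "rot": [0, 0, 0], "claw": 255},
    {"travel": [0, 0, 0], "rot": [0, 0, 0], "claw": 255}
  ]
}}

```text
time: 34.1
tool_pos: [0.4547, -0.2912, 0.1865]
tcp_rot: [-2.9, -1.202, 0.001]
wrist_force: [0.5, -0.1, -1.0]
width: 0.235
grip_force: 52.4
```

```bash
python3 - <<'E'
from h import *
go(.457,-.293,.047,-45)
E
```

```text
t 34.1 pos [ 0.4547 -0.2912  0.1865] yaw -44.99 zax [-0.0015  0.0018 -1.    ] j6 9.7 w 0.235 gf 52.41451978683472 F [ 0.5 -0.1 -1. ]
shift mm [  0.3   3.2 139.5] rotz 0.01
```

Emit:
{"method": "jog_arm", "body": {
  "commands": [
    {"travel": [0, 3, 30], "rot": [0, 0, 0], "claw": 255},
    {"travel": [0, 0, 40], "rot": [0, 0, 0], "claw": 255},
    {"travel": [0, 0, 30], "rot": [0, 0, 0], "claw": 255},
    {"travel": [0, 0, 20], "rot": [0, 0, 0], "claw": 255},
    {"travel": [0, 0, 12], "rot": [0, 0, 0], "claw": 255}
  ]
}}

```text
time: 34.6
tool_pos: [0.4563, -0.2918, 0.0531]
tcp_rot: [-2.898, -1.204, 0.003]
wrist_force: [0.4, -1.0, -1.8]
width: 0.235
grip_force: 52.6
```

Emit:
{"method": "jog_arm", "body": {
  "commands": [
    {"travel": [0, 0, 4], "rot": [0, 0, 0], "claw": 255},
    {"travel": [0, 0, 2], "rot": [0, 0, 0], "claw": 255},
    {"travel": [0, 0, 0], "rot": [0, 0, 0], "claw": 255},
    {"travel": [0, 0, 0], "rot": [0, 0, 0], "claw": 255},
    {"travel": [0, 0, 0], "rot": [0, 0, 0], "claw": 255}
  ]
}}

```text
time: 35.1
tool_pos: [0.4581, -0.2952, 0.0506]
tcp_rot: [2.901, 1.201, 0.002]
wrist_force: [0.2, 0.7, -1.6]
width: 0.239
grip_force: 52.6
```

Emit:
{"method": "jog_arm", "body": {
  "commands": [
    {"travel": [0, 0, 2], "rot": [0, 0, 0], "claw": 255},
    {"travel": [0, 0, 0.5], "rot": [0, 0, 0], "claw": 255},
    {"travel": [0, 0, 0], "rot": [0, 0, 0], "claw": 255},
    {"travel": [0, 0, 0], "rot": [0, 0, 0], "claw": 255},
    {"travel": [0, 0, 0], "rot": [0, 0, 0], "claw": 255}
  ]
}}

```text
time: 35.6
tool_pos: [0.4573, -0.2946, 0.0469]
tcp_rot: [-2.902, -1.202, 0.0]
wrist_force: [-0.2, 0.2, -0.9]
width: 0.239
grip_force: 52.6
```

Emit:
{"method": "jog_arm", "body": {
  "commands": [
    {"travel": [0, 0, 1], "rot": [0, 0, 0], "claw": 255},
    {"travel": [0, 0, 0.5], "rot": [0, 0, 0], "claw": 255},
    {"travel": [0, 0, 0], "rot": [0, 0, 0], "claw": 255},
    {"travel": [0, 0, 0], "rot": [0, 0, 0], "claw": 255},
    {"travel": [0, 0, 0], "rot": [0, 0, 0], "claw": 255}
  ]
}}

```text
time: 36.1
tool_pos: [0.4576, -0.2949, 0.046]
tcp_rot: [2.902, 1.202, 0.0]
wrist_force: [-0.9, 0.5, 6.0]
width: 0.235
grip_force: 53.1
```

Emit:
{"method": "jog_arm", "body": {
  "commands": [
    {"travel": [0, 0, 0], "rot": [0, 0, 0], "claw": 200},
    {"travel": [0, 0, 0], "rot": [0, 0, 0], "claw": 150},
    {"travel": [0, 0, 0], "rot": [0, 0, 0], "claw": 150},
    {"travel": [0, 0, 0], "rot": [0, 0, 0], "claw": 150},
    {"travel": [0, 0, 0], "rot": [0, 0, 0], "claw": 150}
  ]
}}

```text
time: 36.6
tool_pos: [0.4572, -0.2945, 0.0452]
tcp_rot: [-2.902, -1.202, 0.0]
wrist_force: [0.8, -0.5, 0.0]
width: 0.41
grip_force: 0.0
```

Emit:
{"method": "jog_arm", "body": {
  "commands": [
    {"travel": [0, 0, -10], "rot": [0, 0, 0], "claw": 150},
    {"travel": [0, 0, -40], "rot": [0, 0, 0], "claw": 150},
    {"travel": [0, 0, -50], "rot": [0, 0, 0], "claw": 150},
    {"travel": [0, 0, -50], "rot": [0, 0, 0], "claw": 150},
    {"travel": [0, 0, 0], "rot": [0, 0, 0], "claw": 150}
  ]
}}

```text
time: 37.1
tool_pos: [0.4622, -0.298, 0.2055]
tcp_rot: [2.889, 1.197, 0.014]
wrist_force: [0.7, -0.2, 0.5]
width: 0.412
grip_force: 0.0
```

Emit:
{"method": "jog_arm", "body": {
  "commands": [
    {"travel": [30, -30, 0], "rot": [0, 0, 0], "claw": 150},
    {"travel": [30, -30, 0], "rot": [0, 0, 0], "claw": 150},
    {"travel": [30, -30, 0], "rot": [0, 0, 0], "claw": 150},
    {"travel": [30, -30, 0], "rot": [0, 0, 0], "claw": 150},
    {"travel": [30, -30, 0], "rot": [0, 0, 0], "claw": 150}
  ]
}}

```text
time: 37.6
tool_pos: [0.4571, -0.081, 0.1959]
tcp_rot: [2.902, 1.201, 0.001]
wrist_force: [0.2, 0.2, 0.6]
width: 0.411
grip_force: 0.0
```

Emit:
{"method": "jog_arm", "body": {
  "commands": [
    {"travel": [30, -30, 0], "rot": [0, 0, 0], "claw": 150},
    {"travel": [30, -30, 0], "rot": [0, 0, 0], "claw": 150},
    {"travel": [0, 0, 0], "rot": [0, 0, 0], "claw": 150},
    {"travel": [0, 0, 0], "rot": [0, 0, 0], "claw": 150},
    {"travel": [0, 0, 0], "rot": [0, 0, 0], "claw": 150}
  ]
}}

```text
time: 38.1
tool_pos: [0.4575, 0.0016, 0.1956]
tcp_rot: [2.902, 1.202, -0.0]
wrist_force: [-0.4, 0.0, 0.1]
width: 0.409
grip_force: 0.0
```

```bash
python3 - <<'E'
from h import *
T=cam("top","top12");S=cam("side","side12")
g=cv2.cvtColor(T["color"],cv2.COLOR_BGR2GRAY);g0=cv2.cvtColor(cv2.imread("pics/top9.png"),cv2.COLOR_BGR2GRAY)
print("diff",[[int(cv2.absdiff(g,g0)[y:y+10,x:x+10].mean()) for x in range(345,435,10)] for y in range(160,245,10)])
stamps(T,(345,160,430,240),.07)
for n,p in(("topA",(.532,-.277,.07)),("topB",(.4573,-.2946,.07)),("ctrA",(.532,-.277,.04)),("ctrB",(.4573,-.2946,.04))):print(n,proj(T,p),proj(S,p))
go(.457,.0,.19,-45)
c=S["color"][100:190,220:310];h=cv2.cvtColor(c,cv2.COLOR_BGR2HSV);m=cv2.inRange(h,(5,70,40),(22,255,255))
n,l,st,ce=cv2.connectedComponentsWithStats(m);print([(st[i].tolist(),(ce[i]+[220,100]).round(1)) for i in range(1,n) if st[i,4]>8])
E
```

```text
diff [[88, 32, 5, 5, 5, 5, 5, 5, 5], [81, 35, 4, 4, 4, 4, 3, 5, 5], [75, 13, 10, 35, 13, 4, 4, 5, 5], [40, 5, 11, 28, 14, 4, 3, 5, 4], [83, 5, 5, 12, 13, 5, 4, 4, 5], [89, 5, 5, 19, 55, 9, 4, 3, 5], [93, 10, 4, 9, 7, 4, 4, 4, 5], [84, 17, 4, 5, 5, 5, 5, 5, 5], [51, 27, 5, 5, 5, 5, 5, 5, 5]]
blob [33, 24, 14, 11, 81] [384.3 188.7] ray at z [ 0.5302 -0.2732] toppx None
blob [39, 49, 15, 11, 86] [390.8 214. ] ray at z [ 0.4542 -0.2893] toppx None
topA [387.77405289 186.89280745] [251.90994428 132.66618032]
topB [394.96774756 212.13588398] [269.29205179 130.69618955]
ctrA [384.44470429 188.81663682] [252.03977037 138.3355225 ]
ctrB [391.40135728 213.39958521] [269.21649828 136.3585214 ]
t 38.2 pos [0.4575 0.0012 0.1955] yaw -45.11 zax [ 0.e+00 -3.e-04 -1.e+00] j6 42.2 w 0.411 gf 0.0 F [-0.3 -0.3 -0.4]
shift mm [-1.2  0.5  5.5] rotz -0.11
[([29, 31, 6, 13, 47], array([251.5, 137.3]))]
```

```bash
python3 - <<'E'
from workcell import workorder
print(workorder.finish_job())
E
```

```text
the job is handed in; nothing more can be done
None
```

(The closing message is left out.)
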